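Return the bench tools to their shadow boards

ROBOT

A 7-joint arm with a two-finger parallel gripper is mounted at the origin on the work surface. World frame = base frame: x ahead of the robot, y to its left, z up, the work surface at z = 0. Lengths are in m, angles in rad, forces in N, time in s.
With the tool pointing down it reaches from about 0.425 to 0.875 m from the base axis. Payload 4.7 kg.
Tool frame: the origin (TCP) lies at the very end of the fingers, on their centre line; the grasp point (between the pads) lies 19 mm behind it (grip_point_offset is the distance from the TCP to the grasp point, in m); x points along the fingers, z is the direction in which the jaws open and shut, and the axes are right-handed (so a half turn about x gives the same grasp; the last joint's range is limited). The gripper opens to 87 mm and grips with 3 to 60 N. Pads are 19 mm wide; open, the fingers measure 117 mm over their backs; the gripper's body (75 mm by 190 mm) begins 51 mm behind the grasp point.
Start: joints at [-1.196, 0.321, -0.07, 1.45, 0.023, 1.371, -0.057], TCP at [0.229, 0.608, 0.223] pointing down, gripper open.
Joint ranges: [-2.86, 2.86], [-0.3, 2.09], [-1.38, 1.24], [0.06, 2.45], [-1.56, 4.7], [0.09, 2.05], [-2.69, 2.69]. Speed limits (rad/s): [2.57, 2.57, 3.14, 3.14, 3.14, 3.14, 3.14].

INTERFACE

Orientations are given as a rotation vector (axis times angle).
In Python, from bench import get_state, get_image, calibration, close_job, grip_point_offset gives the robot as it stands.
- The arm moves only by the tool play_rows, never from a script. Its argument "targets" is a list of rows, each an object with "claw": the closure, from 0 (fully open) to 1 (shut); "linear": the shift along the tool's x, y, z as a fraction of full scale, a list of three; "rotation": the turn, a rotation vector about the tool's x, y, z as a fraction of full scale, a list of three. In form: [{"claw": claw, "linear": [x, y, z], "rotation": [wx, wy, wz]}, ...]. A call has 1 to 10 rows; each row shifts and turns the pose as measured when the row begins, along the tool's axes as they then stand; what a row does not reach is not made up. Full scale, the value 1, is 2.5 cm for a shift and 90 degrees for a turn. A row lasts 1/12 s, in which the tool goes at most 41.7 mm and 7.16 degrees, less where a joint would pass 70% of its speed; a pose out of reach is approached as far as the arm can. A call with a number of a shift or a turn outside -1 to 1 is refused whole. A call with a gripper value outside its range is refused whole. The fingers move at their own pace and stop on an object; "newtons" is the grip in N (left out, the last holds). Time passes only in rows, so rows that do not move let the fingers close. It gives the time, the measured TCP pose, the force and the opening at its end, in the units of the state.
- get_state(): the state, without advancing time (a new reading comes with each control period).
- get_image(name): name is "side" or "top" or "wrist"; returns the picture (400x640x3 uint8, blue, green, red); there is no depth.
- calibration(name): a dict with "fx", "fy", "cx", "cy" (pixels), "rvec" (rotation vector, rad) and "tvec" (3), from world to camera coordinates, as OpenCV has them; the wrist camera has in their place "hand_eye" (4x4, takes a point from camera to tool coordinates, whose origin is the TCP and whose axes are the tool frame's). Camera axes: x right, y down, z forward; pixel columns grow to the right and rows downward; lengths in m; the calibration is good to about 2 mm. A picture is of the moment at which its call begins: read the wrist's pose just before it. calibration takes no time and is no camera call.
- close_job(): hands the job in, once; it reports no verdict.
The state is a dict: "time": time; "joint_positions": joint angles; "qd": joint speeds; "joint_torque": joint torques, N m; "position": TCP position; "tool_rot": TCP orientation; "ft_force": force on the tool from outside, world axes, zero at the start; "torque": the same for the moment, N m; "grip_width": opening from 0.0 (shut) to 1.0 (fully open).
Only numpy, scipy, OpenCV 4.12 (cv2) and the standard library are available. Lean on these libraries where they do the work, as an engineer would, in place of code of your own. Each camera call takes 0.05 s, during which the arm holds its last target. There are 200 camera calls.

TASK

Tidy the bench: put the stubby mallet, the try square, the sanding block and the round screw tin each back on the white shadow board whose black outline has its shape. Each must lie flat (the tin upright) squarely on its outline, the mallet and the square turned the same way as their outlines; let go of everything. Do not push or knock over the little glass jar that stands among them.

Things in the scene. Friction and masses are not known exactly. Their poses are not given: they have to be found in the camera images.
- mallet_head (a point): Stubby mallet lying flat, 130 mm long: black rubber head, a box 64 mm wide (y), 45 thick (x), 45 high; round wooden handle, 20 mm thick (24 at its end), sticking out 85 mm along -x from mid-height of one face. About 0.3 kg, nearly all in the head. Point: centre of the head, 22.5 mm above its underside; z up. The plain ends (y) are good to grip.
- square_stock (a point): Small L-shaped try square lying flat, 0.12 kg: dark wooden stock 110 mm long (y), 24 wide (x), 24 high; steel blade 26 mm wide, 3 thick, at mid-height, reaching 70 mm out from the stock towards +x at its +y end (29 to 55 mm from the point). Point: centre of the stock, 12 mm above its underside; z up.
- block_mid (a point): Sanding block, a cork brick with a pale wooden sole, 100 mm long (x), 55 wide (y), 36 high, sole down; 0.1 kg. Point: its centre, 18 mm above its underside; z up. Its two ends are alike.
- tin_mid (a point): Round screw tin of bare metal, 60 mm across at the lid (58 below it), 45 high, upright; 0.18 kg. Point: its centre, 22.5 mm above its underside; z up.
- board_mallet: Shadow board with the mallet's T-shaped outline, 150 (x) by 90 mm. Fixed flat on the bench, 6 mm thick, white, with one flat black outline 2 mm larger all round than the tool. Origin: centre of its underside; z up. The outline's head is centred 42.5 mm from the origin towards +x; its handle points to -x.
- board_square: Shadow board with the try square's L-shaped outline, 112 (x) by 126 mm (y). Fixed flat on the bench, 6 mm thick, white, with one flat black outline 2 mm larger all round than the tool. Origin: centre of its underside; z up. The outline's stock is centred 35 mm from the origin towards -x and runs along y; its blade leaves the +y end towards +x.
- board_block: Shadow board with the sanding block's oblong outline, 130 (x) by 85 mm. Fixed flat on the bench, 6 mm thick, white, with one flat black outline 2 mm larger all round than the tool. Origin: centre of its underside; z up. The outline is centred on the board, its length along x.
- board_tin: Shadow board with the tin's round outline, 92 mm square. Fixed flat on the bench, 6 mm thick, white, with one flat black outline 2 mm larger all round than the tool. Origin: centre of its underside; z up. The outline is centred on the board.
- jar_mid (a point): Bystander: a small green glass jar with a brass lid, 45 mm across, 50 high, standing loose among the tools. Point: its centre, half-way up; z up.

How it is judged:
By the outcome, as a careful person would: the job done as asked, in the order asked, and still so for the second after the job is handed in, with the robot touching nothing.
It also fails if it takes over 118 s, if anything falls off the work surface, if the arm or the gripper's body presses on something with over 40 N, if the wrist force passes 120 N, or if a joint passes its speed limit or range.

## Working session

There is one attempt and no reset: what is moved stays moved. The work goes in short steps, Python scripts to look and compute and a tool call to move; the robot and the scene stay as the last step left them, time stands still between calls to the robot, and variables do not carry over. Pictures are saved under pics/ and viewed, about 12 in all and at most 16, crops included, and the job is handed in when it is done.

Besides the shell and the picture viewer there is one more tool, called as name(argument=value, ...), one argument or row to a line, values as JSON. play_rows: Moves the arm, as the interface text tells. Shift numbers are shares of 2.5 cm and turn numbers shares of 90 degrees, none past 1 either way. Its arguments: {"type":"object","properties":{"targets":{"type":"array"},"newtons":{"type":"number"}},"required":["targets"]}

```bash
mkdir -p pics; ls; python3 - <<'E'
from bench import *
import cv2
s=get_state();print(s)
for n in("top","side","wrist"):
    cv2.imwrite(f"pics/{n}0.png",get_image(n));print(n,calibration(n))
print(grip_point_offset)
E
```

```text
pics
{'time': 0.0, 'joint_positions': array([-1.19589461,  0.32184538, -0.07013931,  1.45164641,  0.02263157,
        1.37079336, -0.05693576]), 'qd': array([ 0.00043597,  0.00134711,  0.00097223, -0.00082862, -0.00010634,
       -0.00075706,  0.00062812]), 'joint_torque': array([ 6.39488599e-05, -4.91297007e+01, -4.04020138e-01, -3.12524164e+01,
       -6.38593454e-02,  4.38009342e-02,  1.76032217e-04]), 'position': array([0.22930018, 0.60763366, 0.22146177]), 'tool_rot': array([-0.94065726,  1.36008154,  0.9387212 ]), 'ft_force': array([-0.28785843,  0.31477411,  0.55285788]), 'torque': array([ 0.00616528,  0.00673399, -0.02565728]), 'grip_width': 0.9984770890737459}
top {'fx': 448.9671075800335, 'fy': 448.9671075800335, 'cx': 320.84584698124473, 'cy': 199.069863944265, 'rvec': array([ 2.11468117, -2.13161721,  0.16901865]), 'tvec': array([0.02818682, 0.51973481, 0.95498395])}
side {'fx': 455.2768191499861, 'fy': 455.2768191499861, 'cx': 321.5944590332579, 'cy': 197.1504635513018, 'rvec': array([ 2.11045159, -0.43217111,  0.25507071]), 'tvec': array([-0.45531908,  0.15116978,  1.08546168])}
wrist {'fx': 314.02875758655625, 'fy': 314.02875758655625, 'cx': 319.85297388972293, 'cy': 198.0607630189406, 'hand_eye': array([[-3.33010687e-04, -2.84547197e-01,  9.58661975e-01,
        -1.61459413e-01],
       [ 7.40317644e-04, -9.58661835e-01, -2.84546898e-01,
         7.88735692e-02],
       [ 9.99999671e-01,  6.14957216e-04,  5.29899946e-04,
         7.06666884e-04],
       [ 0.00000000e+00,  0.00000000e+00,  0.00000000e+00,
         1.00000000e+00]])}
0.0187
```

View pics/top0.png

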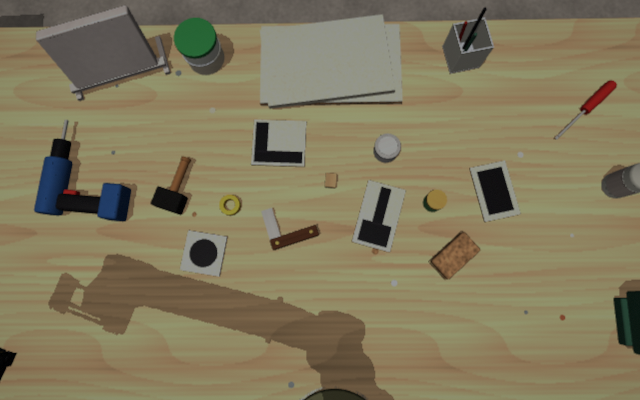

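View pics/side0.png

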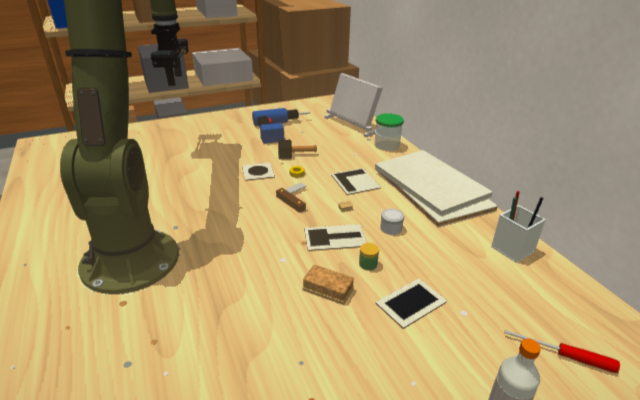

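Top view pixels: mallet head (170,200), square (295,238), block (455,255), tin (387,147), jar (435,200). The boards are mallet (379,216), square (279,143), block (495,190) and tin (204,253). Next I'll get coarse positions, using the top and side views for height.

```bash
cat > h.py <<'E'
import numpy as np, cv2
from scipy.spatial.transform import Rotation as R
from bench import *
def cam(name, st=None):
    """K, rotation cam->world, camera centre"""
    c=calibration(name); K=np.array([[c['fx'],0,c['cx']],[0,c['fy'],c['cy']],[0,0,1]])
    if name=='wrist':
        st=st or get_state(); A=R.from_rotvec(st['tool_rot']).as_matrix(); H=c['hand_eye']
        return K,A@H[:3,:3],A@H[:3,3]+st['position']
    M=cv2.Rodrigues(c['rvec'])[0]; return K,M.T,-M.T@c['tvec']
def onplane(C,px,z):
    K,M,o=C; px=np.atleast_2d(np.asarray(px,float))
    d=(M@np.linalg.inv(K)@np.c_[px,np.ones(len(px))].T).T
    return o+d*((z-o[2])/d[:,2])[:,None]
def project(C,p):
    K,M,o=C; q=(K@(M.T@(np.atleast_2d(p)-o).T)).T; return q[:,:2]/q[:,2:]
def triang(C1,p1,C2,p2):
    """point nearest both rays, and their gap"""
    o,d=[],[]
    for (K,M,c),p in((C1,p1),(C2,p2)):
        v=M@np.linalg.inv(K)@np.array([*p,1.]); o.append(c); d.append(v/np.linalg.norm(v))
    t=np.linalg.lstsq(np.c_[d[0],-d[1]],o[1]-o[0],rcond=None)[0]
    a,b=o[0]+t[0]*d[0],o[1]+t[1]*d[1]; return (a+b)/2,np.linalg.norm(a-b)
def mask(img,kind):
    g=cv2.cvtColor(img,cv2.COLOR_BGR2HSV).astype(int); h,s,v=g[...,0],g[...,1],g[...,2]
    m={'dark':v<45,'white':(s<60)&(v>110)}[kind] if isinstance(kind,str) else kind(h,s,v)
    return m.astype(np.uint8)*255
def blobs(m,amin=30):
    return [c for c in cv2.findContours(m,cv2.RETR_EXTERNAL,cv2.CHAIN_APPROX_NONE)[0] if cv2.contourArea(c)>amin]
def centroid(c):
    m=cv2.moments(c); return np.array([m['m10'],m['m01']])/m['m00']
E
python3 - <<'E'
from h import *
for n in('top','side'):
    im=cv2.imread(f'pics/{n}0.png'); C=cam(n); print(n,C[2].round(3))
    hsv=cv2.cvtColor(im,cv2.COLOR_BGR2HSV)
    pts={'top':dict(wood=(350,300),mhead=(170,200),mhandle=(180,172),stock=(295,238),blade=(269,220),blk=(455,255),tin=(387,147),jar=(435,200),bw=(290,135),bk=(262,150),bwm=(368,200)),
     'side':dict(wood=(250,330),mhead=(285,148),stock=(290,199),blk=(330,280),tin=(392,216),bw=(365,180),bk=(412,300))}[n]
    for k,(x,y) in pts.items(): print(k,hsv[y,x],onplane(C,(x,y),0)[0,:2].round(3))
    for k in('dark','white'):
        for c in blobs(mask(im,k)):
            ce=centroid(c); w=onplane(C,ce,.006)[0]
            if cv2.contourArea(c)<4000 and abs(w[1])<.6: print(k,ce.round(1),cv2.contourArea(c),w[:2].round(3),cv2.minAreaRect(c)[1:])
E
```

```text
top [0.346 0.009 1.031]
wood [ 20  91 146] [ 0.298 -0.039]
mhead [15 28 18] [0.529 0.378]
mhandle [ 13 152 116] [0.596 0.358]
stock [  9 156  62] [0.438 0.085]
blade [ 21  12 145] [0.48  0.145]
blk [ 14 132 131] [ 0.396 -0.279]
tin [ 38   7 150] [ 0.652 -0.133]
jar [ 21 150 146] [ 0.523 -0.24 ]
bw [ 33  20 150] [0.684 0.098]
bk [120  20  25] [0.648 0.164]
bwm [ 36  17 151] [ 0.525 -0.085]
dark [342.3 393.3] 146.0 [ 0.102 -0.019] ((10.0, 59.0), 90.0)
dark [203.1 252.6] 517.0 [0.405 0.294] ((24.748737335205078, 26.870054244995117), 45.0)
dark [376.7 223.2] 824.5 [ 0.47  -0.103] ((28.592090606689453, 56.21941375732422), 15.255118370056152)
dark [169.1 200. ] 570.0 [0.528 0.378] ((32.88768768310547, 19.606121063232422), 18.434946060180664)
dark [123.3 203.7] 288.0 [0.52  0.485] ((15.253059387207031, 36.20134353637695), 21.501432418823242)
dark [494.9 190.4] 976.5 [ 0.544 -0.378] ((44.367462158203125, 24.03809928894043), 74.05460357666016)
dark [271.3 148.5] 720.0 [0.65  0.141] ((46.42068862915039, 38.01189041137695), 1.9749339818954468)
dark [472.5  32.5] 155.0 [ 0.941 -0.352] ((7.0, 46.
[... 1519 characters left out ...]
 38.19485855102539), 4.39870548248291)
white [410.7 302.4] 1660.5 [ 0.539 -0.38 ] ((35.500205993652344, 60.19600296020508), 59.036251068115234)
white [ 97.3 282.5] 53.0 [-0.073 -0.058] ((7.071067810058594, 9.899494171142578), 45.0)
white [334.1 236.7] 1146.0 [ 0.484 -0.109] ((21.618675231933594, 59.3349494934082), 86.18592071533203)
white [392.3 215.1] 212.5 [ 0.672 -0.083] ((12.0, 22.0), 90.0)
white [295.3 187.4] 75.5 [0.478 0.153] ((5.685938835144043, 18.073162078857422), 66.03751373291016)
white [359.3 182.2] 423.0 [0.67  0.108] ((21.536264419555664, 44.552120208740234), 80.53767395019531)
white [257.6 170.9] 353.5 [0.403 0.292] ((13.870734214782715, 29.521108627319336), 83.9909896850586)
```

```bash
cat >> h.py <<'E'
def down(yaw):
    """tool pointing down, jaw axis (tool z) at yaw (rad) from world x, horizontal"""
    z=np.array([np.cos(yaw),np.sin(yaw),0]); x=np.array([0,0,-1.]); return np.c_[x,np.cross(z,x),z]
def plan(pos,yaw,st=None):
    """turn first (fractions of 90 deg), then the shift in tool axes afterwards (fractions of 25 mm)"""
    st=st or get_state(); A=R.from_rotvec(st['tool_rot']).as_matrix()
    best=min((R.from_matrix(A.T@down(y)).as_rotvec() for y in(yaw,yaw+np.pi)),key=np.linalg.norm)
    B=A@R.from_rotvec(best).as_matrix()
    print('turn/90',(best/(np.pi/2)).round(3),'rows>=',round(np.degrees(np.linalg.norm(best))/7.16,1),
          'shift/25mm',(B.T@(np.array(pos)-st['position'])/.025).round(2))
    zz=A[:,2]; print('now',st['position'].round(4),'jaw yaw',round(np.degrees(np.arctan2(zz[1],zz[0])),1),'tilt',np.degrees(np.arccos(-A[2,0])).round(2),'q7',st['joint_positions'][6].round(2),'t',round(st['time'],2))
E
python3 - <<'E'
from h import *
s=get_state();print(R.from_rotvec(s['tool_rot']).as_matrix().round(3))
plan((.5,.25,.27),np.radians(70));plan((.5,-.1,.27),np.radians(90))
C=cam('wrist');print(project(C,[[.405,.294,.006],[.53,.378,.02],[.65,.14,0],[.44,.085,0]]).round(0))
E
```

```text
[[-0.    -0.936  0.353]
 [-0.001  0.353  0.936]
 [-1.    -0.    -0.002]]
turn/90 [-0.007 -0.001  0.   ] rows>= 0.1 shift/25mm [ -1.93 -15.07  -9.74]
now [0.2293 0.6077 0.2217] jaw yaw 69.3 tilt 0.09 q7 -0.06 t 0.15
turn/90 [-0.23  -0.001 -0.   ] rows>= 2.9 shift/25mm [ -1.93 -10.83 -28.31]
now [0.2293 0.6077 0.2217] jaw yaw 69.3 tilt 0.09 q7 -0.06 t 0.15
[[162. 355.]
 [247. 410.]
 [154. 485.]
 [ 58. 407.]]
```

View pics/wrist0.png

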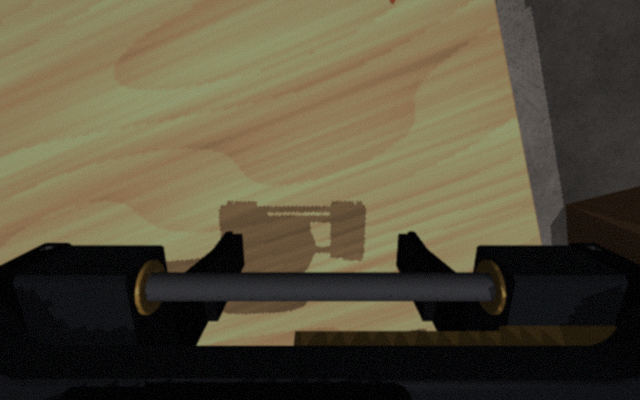

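The wrist view shows bare bench, with the gripper hiding everything below about row 235, so the useful view is on the base side. I'll tour at x≈0.6 and take wrist pictures from several places.

play_rows(
  targets=[
    {"claw": 0, "linear": [-0.5, 0, 0], "rotation": [-0.075, 0, 0]},
    {"claw": 0, "linear": [-0.5, 0, 0], "rotation": [-0.075, 0, 0]},
    {"claw": 0, "linear": [-0.5, 0, 0], "rotation": [-0.075, 0, 0]},
    {"claw": 0, "linear": [-0.5, -1, -0.8], "rotation": [0, 0, 0]},
    {"claw": 0, "linear": [0, -1, -0.8], "rotation": [0, 0, 0]},
    {"claw": 0, "linear": [0, -1, -0.8], "rotation": [0, 0, 0]},
    {"claw": 0, "linear": [0, -1, -0.8], "rotation": [0, 0, 0]},
    {"claw": 0, "linear": [0, -1, -0.8], "rotation": [0, 0, 0]},
    {"claw": 0, "linear": [0, -1, -0.8], "rotation": [0, 0, 0]},
    {"claw": 0, "linear": [0, -1, -0.8], "rotation": [0, 0, 0]},
  ],
)

```text
time: 0.98
position: [0.401, 0.4711, 0.2682]
tool_rot: [-1.233, 1.205, 1.238]
ft_force: [-0.2, 0.5, -0.5]
grip_width: 0.998
```

play_rows(
  targets=[
    {"claw": 0, "linear": [0, -1, -0.8], "rotation": [0, 0, 0]},
    {"claw": 0, "linear": [0, -1, -0.8], "rotation": [0, 0, 0]},
    {"claw": 0, "linear": [0, -1, -0.8], "rotation": [0, 0, 0]},
    {"claw": 0, "linear": [0, -1, -0.8], "rotation": [0, 0, 0]},
    {"claw": 0, "linear": [0, -1, -0.8], "rotation": [0, 0, 0]},
    {"claw": 0, "linear": [0, -1, -0.8], "rotation": [0, 0, 0]},
    {"claw": 0, "linear": [0, 0, 0], "rotation": [0, 0, 0]},
  ],
)

```text
time: 1.57
position: [0.567, 0.3404, 0.2648]
tool_rot: [-1.231, 1.214, 1.226]
ft_force: [-0.5, -1.6, 0.1]
grip_width: 0.999
```

```bash
cat >> h.py <<'E'
def snap(name):
    s=get_state(); im=get_image('wrist'); cv2.imwrite(f'pics/{name}.png',im)
    np.savez(f'pics/{name}.npz',position=s['position'],tool_rot=s['tool_rot']); return s,im
def load(name):
    return cv2.imread(f'pics/{name}.png'),cam('wrist',dict(np.load(f'pics/{name}.npz')))
E
python3 - <<'E'
from h import *
s,im=snap('wA'); plan((.6,.1,.27),np.pi/2); print(np.abs(s['qd']).max())
E
```

```text
turn/90 [ 0.016 -0.007 -0.007] rows>= 0.2 shift/25mm [-0.21 -1.42 -9.73]
now [0.5644 0.3432 0.2648] jaw yaw 91.4 tilt 0.88 q7 1.03 t 1.62
0.043663468870977495
```

play_rows(
  targets=[
    {"claw": 0, "linear": [0, -0.2, -1], "rotation": [0.016, -0.007, -0.007]},
    {"claw": 0, "linear": [0, -0.2, -1], "rotation": [0, 0, 0]},
    {"claw": 0, "linear": [0, -0.2, -1], "rotation": [0, 0, 0]},
    {"claw": 0, "linear": [0, -0.2, -1], "rotation": [0, 0, 0]},
    {"claw": 0, "linear": [0, -0.2, -1], "rotation": [0, 0, 0]},
    {"claw": 0, "linear": [0, -0.2, -1], "rotation": [0, 0, 0]},
    {"claw": 0, "linear": [0, -0.2, -1], "rotation": [0, 0, 0]},
    {"claw": 0, "linear": [0, 0, -1], "rotation": [0, 0, 0]},
    {"claw": 0, "linear": [0, 0, -1], "rotation": [0, 0, 0]},
    {"claw": 0, "linear": [0, 0, 0], "rotation": [0, 0, 0]},
  ],
)

```text
time: 2.45
position: [0.5946, 0.1214, 0.2589]
tool_rot: [-1.212, 1.205, 1.231]
ft_force: [0.4, -0.6, 0.3]
grip_width: 0.995
```

```bash
python3 - <<'E'
from h import *
s,im=snap('wB'); plan((.6,-.15,.27),np.pi/2); print(np.abs(s['qd']).max())
E
```

```text
turn/90 [ 0.012  0.005 -0.007] rows>= 0.2 shift/25mm [ -0.45  -0.23 -11.  ]
now [0.5941 0.1249 0.2589] jaw yaw 91.1 tilt 0.76 q7 1.38 t 2.5
0.05114930060857767
```

play_rows(
  targets=[
    {"claw": 0, "linear": [0, 0, -1], "rotation": [0, 0, 0]},
    {"claw": 0, "linear": [0, 0, -1], "rotation": [0, 0, 0]},
    {"claw": 0, "linear": [0, 0, -1], "rotation": [0, 0, 0]},
    {"claw": 0, "linear": [0, 0, -1], "rotation": [0, 0, 0]},
    {"claw": 0, "linear": [0, 0, -1], "rotation": [0, 0, 0]},
    {"claw": 0, "linear": [0, 0, -1], "rotation": [0, 0, 0]},
    {"claw": 0, "linear": [0, 0, -1], "rotation": [0, 0, 0]},
    {"claw": 0, "linear": [0, 0, -1], "rotation": [0, 0, 0]},
    {"claw": 0, "linear": [0, 0, -1], "rotation": [0, 0, 0]},
    {"claw": 0, "linear": [0, 0, 0], "rotation": [0, 0, 0]},
  ],
)

```text
time: 3.33
position: [0.6, -0.0813, 0.2528]
tool_rot: [-1.226, 1.178, 1.269]
ft_force: [-0.9, -0.4, 1.1]
grip_width: 1.001
```

```bash
python3 - <<'E'
from h import *
s,im=snap('wC'); plan((.6,-.32,.27),np.pi/2); print(np.abs(s['qd']).max())
E
```

```text
turn/90 [ 0.036  0.015 -0.009] rows>= 0.5 shift/25mm [-0.69  0.01 -9.7 ]
now [ 0.6003 -0.0776  0.2527] jaw yaw 93.2 tilt 1.61 q7 1.79 t 3.38
0.061275018042920716
```

play_rows(
  targets=[
    {"claw": 0, "linear": [0, 0, -1], "rotation": [0, 0, 0]},
    {"claw": 0, "linear": [0, 0, -1], "rotation": [0, 0, 0]},
    {"claw": 0, "linear": [0, 0, -1], "rotation": [0, 0, 0]},
    {"claw": 0, "linear": [0, 0, -1], "rotation": [0, 0, 0]},
    {"claw": 0, "linear": [0, 0, -1], "rotation": [0, 0, 0]},
    {"claw": 0, "linear": [0, 0, -1], "rotation": [0, 0, 0]},
    {"claw": 0, "linear": [0, 0, -1], "rotation": [0, 0, 0]},
    {"claw": 0, "linear": [0, 0, 0], "rotation": [0, 0, 0]},
  ],
)

```text
time: 4.05
position: [0.6203, -0.2288, 0.2444]
tool_rot: [-1.24, 1.144, 1.307]
ft_force: [-0.9, -0.9, -0.5]
grip_width: 1.001
```

```bash
python3 - <<'E'
from h import *
s,im=snap('wD'); plan((.5,.25,.2),np.pi/2); print(np.abs(s['qd']).max())
ims=[cv2.imread(f'pics/w{k}.png')[:240] for k in 'ABCD']
g=np.vstack([np.hstack(ims[:2]),np.hstack(ims[2:])]); cv2.imwrite('pics/tour.png',cv2.resize(g,(800,300),interpolation=cv2.INTER_AREA))
E
```

```text
turn/90 [ 0.061  0.028 -0.009] rows>= 0.9 shift/25mm [ 1.77  4.85 19.  ]
now [ 0.6211 -0.225   0.2444] jaw yaw 95.5 tilt 2.61 q7 2.1 t 4.1
0.060398943261749986
```

View pics/tour.png

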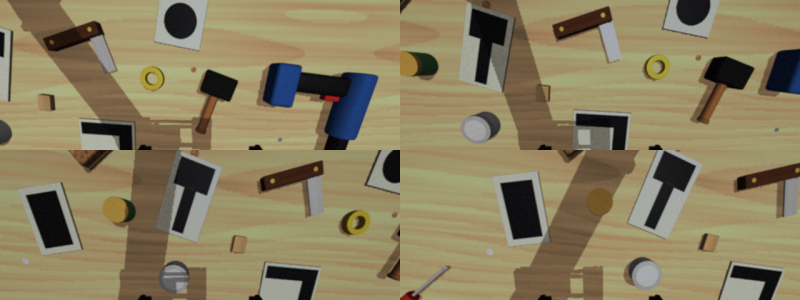

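The tour shows every tool except the block at least twice: mallet and tin board in A and B, mallet board in B, C and D, block board in C and D. Next I'll measure the outlines and tools from these views.

```bash
python3 - <<'E'
from h import *
def rect(C,c,z):
    p=onplane(C,c.reshape(-1,2),z)[:,:2].astype(np.float32)*1000
    return cv2.minAreaRect(p)
for k in 'ABCD':
    im,C=load('w'+k)
    for nm,f,z in(('dark',lambda h,s,v:(v<48)&(s<110),.006),('white',lambda h,s,v:(s<70)&(v>95),.006),('stock',lambda h,s,v:((h<14)|(h>170))&(s>110)&(v<90),.024),('brass',lambda h,s,v:(h>15)&(h<25)&(s>150)&(v>90),.05)):
        m=mask(im,f); m[232:]=0; m=cv2.morphologyEx(m,cv2.MORPH_OPEN,np.ones((3,3)))
        for c in blobs(m,250):
            x,y,w,h=cv2.boundingRect(c)
            if cv2.contourArea(c)>9000: continue
            r=rect(C,c,z); print(k,nm,'px',centroid(c).round(1),'edge' if x<1 or y<1 or x+w>639 or y+h>231 else '', 'mm',np.round(r[0],1),np.round(r[1],1),round(r[2],1))
E
```

```text
A dark px [516.6 134.1]  mm [517.9 596.7] [105.5  37.7] 84.4
A dark px [350.1 136.6]  mm [526.  376.6] [68.1 46.6] 71.8
A dark px [288.3  32.8]  mm [404.3 296.4] [59.2 59.8] 1.1
A white px [159.8 214.9] edge mm [638.4 127.5] [125.4  64. ] 87.7
A white px [165.  85.]  mm [469.3 139.4] [71.5 28.6] 17.8
A white px [  8.  106.1] edge mm [497.5 -69. ] [ 20.5 151. ] 75.4
A white px [289.3  36.5] edge mm [406.7 296.2] [94.9 92.6] 82.1
A stock px [115.9  56.5]  mm [437.7  91.2] [ 24.1 112.2] 17.0
B dark px [349.9 206.3] edge mm [651.6 164.1] [65.7 39.7] 0.9
B dark px [534.4 116.9]  mm [523.8 398.5] [67.5 46. ] 71.5
B dark px [468.1  17.2] edge mm [413.9 296.6] [41.4 61.4] 1.1
B white px [120.3 207.3]  mm [ 654.7 -150.4] [65.3 64.9] 0.7
B white px [314.2 208.6] edge mm [647.6 127.9] [126.9  81.3] 87.8
B white px [336.9  66.7]  mm [469.6 143.4] [73.4 29.7] 18.3
B white px [464.9  33. ] edge mm [417.5 294.4] [94.1 66.2] 80.4
B stock px [291.2  36. ]  mm [439.9  88.4] [ 26.  107.7] 17.6
B brass px [ 12.4 102.6] edge mm [ 517.9 -221.6] [30.3 42.4] 75.4
C dark px [492.  209.2] edge mm [646.5 167.4
[... 577 characters left out ...]
4
D dark px [585.7 209.2]  mm [632.7 149.6] [76.9 54.5] 55.2
D dark px [195.6  94.1]  mm [ 542.9 -375.3] [101.4  56.4] 11.7
D dark px [430.4  52.1]  mm [ 487.1 -106. ] [ 65.3 131.7] 73.8
D white px [ 48.7 207.9] edge mm [ 699.6 -563.8] [  7.6 100.9] 42.0
D white px [555.6 210.7] edge mm [645.8 127.5] [128.4  77.2] 87.7
D white px [394.9 200.2]  mm [ 651.5 -113.4] [64.4 65.4] 4.9
D white px [626.   75.5]  mm [469.4 150.5] [74.6 29.5] 20.2
D white px [194.3  92.7]  mm [ 543.  -375.1] [130.6  87.5] 11.9
D white px [418.4  78.1] edge mm [ 487.5 -106.2] [ 92.3 151.2] 73.9
D stock px [593.2  41.8] edge mm [439.8  81.9] [ 23.2 103.8] 17.4
D brass px [319.1  82.3]  mm [ 516.6 -230.3] [41.3 40.9] 5.7
```

```bash
python3 - <<'E'
from h import *
L={k:load('w'+k)[1] for k in 'ABCD'}
for n,a,p,b,q in(('mallet head','A',(350.1,136.6),'B',(534.4,116.9)),('tin lid','B',(120.3,207.3),'D',(394.9,200.2)),('blade','A',(165,85),'C',(505.2,73.2)),('stock','A',(115.9,56.5),'C',(468.4,40.6)),('jar lid','C',(184.4,94.9),'D',(319.1,82.3)),('mallet board','C',(304.9,58.8),'D',(430.4,52.1)),('block board','C',(79.4,109.1),'D',(194.3,92.7))):
    P,g=triang(L[a],p,L[b],q); print(n,(P*1000).round(1),'gap',(g*1000).round(1))
C=cam('top'); S=cam('side')
for n,p,q in(('tin board',(202.8,252.9),(257.6,170.9)),('square board',(278.5,142.5),(359.3,182.2))):
    P,g=triang(C,p,S,q); print(n,(P*1000).round(1),'gap',(g*1000).round(1))
plan((.524,.382,.16),np.radians(71.7))
E
```

```text
mallet head [522.9 374.3  42.3] gap 0.8
tin lid [ 641.1 -125.8   44.2] gap 0.2
blade [468.1 142.8  13.2] gap 2.0
stock [436.6  89.1  18. ] gap 1.1
jar lid [ 516.  -230.2   47.3] gap 0.3
mallet board [ 465.9 -100.1    5.7] gap 0.2
block board [ 538.8 -376.7    4.2] gap 0.6
tin board [404.3 295.4   4.1] gap 1.3
square board [673.  123.8  -5. ] gap 10.9
turn/90 [ 0.265  0.026 -0.013] rows>= 3.3 shift/25mm [ 3.37 11.31 21.83]
now [ 0.6211 -0.225   0.2444] jaw yaw 95.5 tilt 2.61 q7 2.1 t 4.1
```

play_rows(
  targets=[
    {"claw": 0, "linear": [0, 0, 0], "rotation": [0.068, 0.007, -0.004]},
    {"claw": 0, "linear": [0, 0, 0], "rotation": [0.068, 0.007, -0.004]},
    {"claw": 0, "linear": [0, 0, 0], "rotation": [0.068, 0.007, -0.004]},
    {"claw": 0, "linear": [0, 0, 0], "rotation": [0.068, 0.007, -0.004]},
    {"claw": 0, "linear": [0, 0.5, 1], "rotation": [0, 0, 0]},
    {"claw": 0, "linear": [0, 0.5, 1], "rotation": [0, 0, 0]},
    {"claw": 0, "linear": [0, 0.5, 1], "rotation": [0, 0, 0]},
    {"claw": 0, "linear": [0, 0.5, 1], "rotation": [0, 0, 0]},
    {"claw": 0, "linear": [0, 0.5, 1], "rotation": [0, 0, 0]},
    {"claw": 0, "linear": [0, 0.5, 1], "rotation": [0, 0, 0]},
  ],
)

```text
time: 4.93
position: [0.6033, -0.0247, 0.2422]
tool_rot: [-0.958, 1.339, 0.967]
ft_force: [0.4, -0.0, 0.2]
grip_width: 0.996
```

play_rows(
  targets=[
    {"claw": 0, "linear": [0, 0.5, 1], "rotation": [0, 0, 0]},
    {"claw": 0, "linear": [0, 0.5, 1], "rotation": [0, 0, 0]},
    {"claw": 0, "linear": [0, 0.5, 1], "rotation": [0, 0, 0]},
    {"claw": 0, "linear": [0, 0.5, 1], "rotation": [0, 0, 0]},
    {"claw": 0, "linear": [0, 0.5, 1], "rotation": [0, 0, 0]},
    {"claw": 0, "linear": [0, 0.5, 1], "rotation": [0, 0, 0]},
    {"claw": 0, "linear": [0, 0.5, 1], "rotation": [0, 0, 0]},
    {"claw": 0, "linear": [0, 0.5, 1], "rotation": [0, 0, 0]},
    {"claw": 0, "linear": [0, 0.5, 1], "rotation": [0, 0, 0]},
    {"claw": 0, "linear": [0, 0.5, 1], "rotation": [0, 0, 0]},
  ],
)

```text
time: 5.77
position: [0.5418, 0.3039, 0.2489]
tool_rot: [-0.976, 1.313, 1.016]
ft_force: [0.6, -0.3, 0.1]
grip_width: 0.999
```

```bash
python3 - <<'E'
from h import *
plan((.524,.376,.16),np.radians(71.7))
E
```

```text
turn/90 [ 0.024  0.017 -0.006] rows>= 0.4 shift/25mm [3.56 1.58 2.52]
now [0.5418 0.3039 0.2489] jaw yaw 73.8 tilt 1.64 q7 0.79 t 5.77
```

play_rows(
  targets=[
    {"claw": 0, "linear": [0.5, 0.5, 0.8], "rotation": [0.024, 0.017, -0.006]},
    {"claw": 0, "linear": [1, 0.5, 0.9], "rotation": [0, 0, 0]},
    {"claw": 0, "linear": [1, 0.5, 0.8], "rotation": [0, 0, 0]},
    {"claw": 0, "linear": [1, 0, 0], "rotation": [0, 0, 0]},
    {"claw": 0, "linear": [0, 0, 0], "rotation": [0, 0, 0]},
  ],
)

```text
time: 6.18
position: [0.5063, 0.406, 0.1623]
tool_rot: [-0.981, 1.326, 1.006]
ft_force: [-0.2, -1.1, -0.9]
grip_width: 0.998
```

```bash
python3 - <<'E'
from h import *
s,im=snap('mal'); C=cam('wrist',s)
plan((.524,.376,.16),np.radians(71.7))
m=mask(im,lambda h,s,v:(v<48)&(s<110)); m[235:]=0
for c in blobs(m,250):
    r=cv2.minAreaRect(onplane(C,c.reshape(-1,2),.045)[:,:2].astype(np.float32)*1000); print(centroid(c).round(1),np.round(r[0],1),np.round(r[1],1),round(r[2],1))
E
```

```text
turn/90 [ 0.021  0.011 -0.005] rows>= 0.3 shift/25mm [ 0.2  -1.09 -1.  ]
now [0.5061 0.4083 0.165 ] jaw yaw 73.6 tilt 1.11 q7 0.61 t 6.23
[290.9 211.9] [514.5 377.6] [61.  45.4] 73.2
[498.9 150.9] [508.6 574.1] [97.3 48.5] 84.9
[179.9 118.2] [407.5 312.3] [53.4 53.6] 68.1
```

View pics/mal.png

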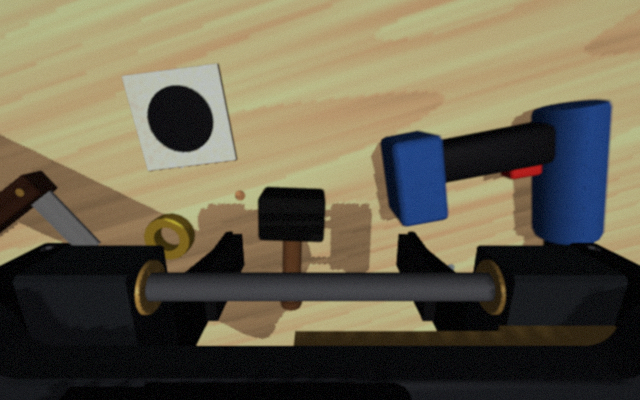

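```bash
python3 - <<'E'
from h import *
im,C=load('mal'); h=cv2.cvtColor(im,cv2.COLOR_BGR2HSV)
print(h[184:246:1,278:285,2].mean(1).round(0)); print(h[215:230,250:335,2].mean(0).round(0))
cv2.imwrite('pics/malc.png',cv2.resize(im[170:260,235:345],None,fx=6,fy=6,interpolation=cv2.INTER_CUBIC)*2)
E
```

```text
[189. 186. 157.  95.  32.   7.   8.   5.  10.  10.   7.   7.   9.   8.
  14.  16.  17.  17.  16.  20.  20.  18.  18.  18.  17.  17.  15.  17.
  16.  14.  10.  12.  11.  12.  12.   9.  13.  15.  17.  17.  19.  15.
  13.   9.  11.  12.  14.   8.  11.  11.  13.  11.  12.  14.  11.  19.
  50.  89. 111. 114. 116. 115.]
[134. 136. 134. 135. 135. 136. 132. 111.  65.  23.  12.  14.  14.  12.
  14.  13.  12.  12.  16.  13.  12.  14.  12.  12.  12.  14.  11.  16.
  13.  14.  14.  14.  13.  11.  14.  16.  12.  12.  13.  12.  13.  12.
  11.  14.  14.  12.  14.  13.  14.  13.  15.  14.  13.  14.  12.  13.
  14.  15.  14.  13.  14.  14.  13.  15.  13.  13.  13.  11.  13.  13.
  12.  12.  12.  31.  83. 127. 147. 151. 149. 147. 138. 132. 129. 129.
 130.]
```

View pics/malc.png

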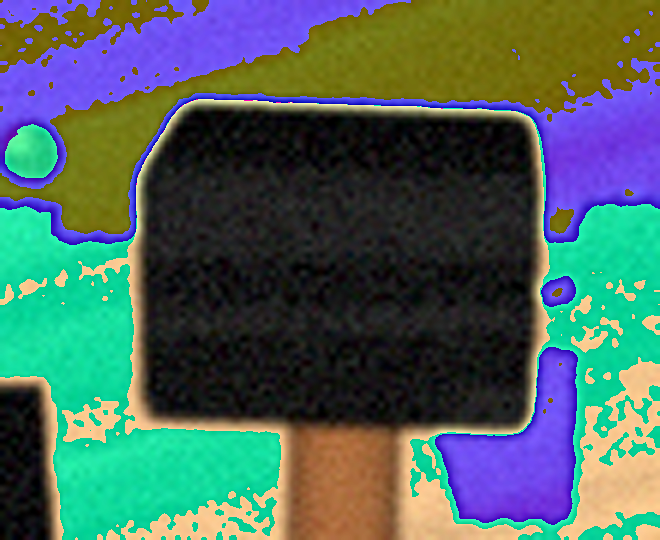

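The crop shows the head's top face spanning columns 258.5–323.5 and rows 198.5–239.5. Its front face lies above row 198.

```bash
python3 - <<'E'
from h import *
im,C=load('mal')
p=onplane(C,[(258.5,199),(323.5,201),(323,240.5),(259,239)],.045)*1000; print(p[:,:2].round(1),p.mean(0).round(1))
print([np.linalg.norm(p[i]-p[(i+1)%4]).round(1) for i in range(4)], np.degrees(np.arctan2(*(p[1]-p[0])[[1,0]])),np.degrees(np.arctan2(*(p[2]-p[3])[[1,0]])))
c=p.mean(0)/1000
for z in(.1,.018): plan((c[0],c[1],z),np.radians(72.5))
E
```

```text
[[494.4 353. ]
 [513.5 410. ]
 [551.5 398.4]
 [532.2 340.1]] [522.9 375.4  45. ]
[np.float64(60.1), np.float64(39.7), np.float64(61.4), np.float64(40.0)] 71.44836636526628 71.72000858784274
turn/90 [ 0.012  0.011 -0.005] rows>= 0.2 shift/25mm [ 2.6  -1.04 -1.05]
now [0.5061 0.4083 0.165 ] jaw yaw 73.6 tilt 1.11 q7 0.61 t 6.23
turn/90 [ 0.012  0.011 -0.005] rows>= 0.2 shift/25mm [ 5.88 -1.04 -1.05]
now [0.5061 0.4083 0.165 ] jaw yaw 73.6 tilt 1.11 q7 0.61 t 6.23
```

play_rows(
  targets=[
    {"claw": 0, "linear": [0, -0.5, -0.5], "rotation": [0.022, 0.011, -0.005]},
    {"claw": 0, "linear": [0.6, -0.56, -0.54], "rotation": [0, 0, 0]},
    {"claw": 0, "linear": [0.9, 0, 0], "rotation": [0, 0, 0]},
    {"claw": 0, "linear": [0.9, 0, 0], "rotation": [0, 0, 0]},
    {"claw": 0, "linear": [0, 0, 0], "rotation": [0, 0, 0]},
    {"claw": 0, "linear": [0, 0, 0], "rotation": [0, 0, 0]},
  ],
)

```text
time: 6.73
position: [0.5309, 0.3735, 0.1171]
tool_rot: [-0.963, 1.333, 0.956]
ft_force: [-0.5, 1.4, 0.9]
grip_width: 0.997
```

```bash
python3 - <<'E'
from h import *
plan((.5229,.3754,.009),np.radians(71.6))
E
```

```text
turn/90 [-0.007  0.006  0.008] rows>= 0.1 shift/25mm [ 4.32  0.33 -0.03]
now [0.5309 0.3735 0.1171] jaw yaw 71.0 tilt 0.87 q7 0.62 t 6.73
```

play_rows(
  targets=[
    {"claw": 0, "linear": [0.8, 0.3, 0], "rotation": [-0.007, 0.006, 0.008]},
    {"claw": 0, "linear": [1, 0, 0], "rotation": [0, 0, 0]},
    {"claw": 0, "linear": [1, 0, 0], "rotation": [0, 0, 0]},
    {"claw": 0, "linear": [1, 0, 0], "rotation": [0, 0, 0]},
    {"claw": 0, "linear": [0, 0, 0], "rotation": [0, 0, 0]},
  ],
)

```text
time: 7.15
position: [0.531, 0.3784, 0.0296]
tool_rot: [-0.963, 1.33, 0.965]
ft_force: [-1.1, -0.2, -1.4]
grip_width: 0.999
```

```bash
python3 - <<'E'
from h import *
plan((.5229,.3754,.009),np.radians(71.6))
E
```

```text
turn/90 [-0.003  0.008  0.005] rows>= 0.1 shift/25mm [ 0.82  0.27 -0.22]
now [0.531  0.3784 0.0296] jaw yaw 71.4 tilt 0.86 q7 0.64 t 7.15
```

play_rows(
  targets=[
    {"claw": 0, "linear": [0.5, 0.25, -0.2], "rotation": [-0.003, 0.008, 0.005]},
    {"claw": 0, "linear": [0.4, 0.15, -0.1], "rotation": [0, 0, 0]},
    {"claw": 0, "linear": [0, 0, 0], "rotation": [0, 0, 0]},
  ],
)

```text
time: 7.4
position: [0.52, 0.3756, 0.0088]
tool_rot: [-0.969, 1.342, 0.97]
ft_force: [-0.3, -0.8, -1.8]
grip_width: 1.003
```

```bash
python3 - <<'E'
from h import *
plan((.5229,.3754,.009),np.radians(71.6))
E
```

```text
turn/90 [0.    0.001 0.001] rows>= 0.0 shift/25mm [-0.01 -0.11  0.03]
now [0.52   0.3756 0.0088] jaw yaw 71.6 tilt 0.13 q7 0.63 t 7.4
```

play_rows(
  targets=[
    {"claw": 0.2, "linear": [0, -0.1, 0], "rotation": [0, 0, 0]},
    {"claw": 1, "linear": [0, 0, 0], "rotation": [0, 0, 0]},
    {"claw": 1, "linear": [0, 0, 0], "rotation": [0, 0, 0]},
    {"claw": 1, "linear": [0, 0, 0], "rotation": [0, 0, 0]},
    {"claw": 1, "linear": [0, 0, 0], "rotation": [0, 0, 0]},
    {"claw": 1, "linear": [0, 0, 0], "rotation": [0, 0, 0]},
  ],
  newtons=35,
)

```text
time: 7.9
position: [0.5241, 0.3758, 0.0125]
tool_rot: [-0.969, 1.337, 0.969]
ft_force: [-0.5, 0.1, -2.7]
grip_width: 0.729
```

```bash
python3 - <<'E'
from h import *
s=get_state(); print(s['grip_width']*87,s['ft_force'])
plan((.5229,.3754,.12),np.radians(71.6))
E
```

```text
63.438906176664304 [-0.4534286   0.071305   -2.69724666]
turn/90 [0.    0.004 0.002] rows>= 0.1 shift/25mm [-4.3   0.04 -0.03]
now [0.5241 0.3758 0.0125] jaw yaw 71.6 tilt 0.39 q7 0.64 t 7.9
```

play_rows(
  targets=[
    {"claw": 1, "linear": [-0.6, 0, 0], "rotation": [0, 0.004, 0.002]},
    {"claw": 1, "linear": [-1, 0, 0], "rotation": [0, 0, 0]},
    {"claw": 1, "linear": [-1, 0, 0], "rotation": [0, 0, 0]},
    {"claw": 1, "linear": [-1, 0, 0], "rotation": [0, 0, 0]},
    {"claw": 1, "linear": [-1, 0, -0.3], "rotation": [-0.012, 0, 0]},
    {"claw": 1, "linear": [-0.3, -0.1, -0.8], "rotation": [-0.012, 0, 0]},
    {"claw": 1, "linear": [0, -0.12, -1], "rotation": [0, 0, 0]},
    {"claw": 1, "linear": [0, -0.12, -1], "rotation": [0, 0, 0]},
    {"claw": 1, "linear": [0, -0.12, -1], "rotation": [0, 0, 0]},
    {"claw": 1, "linear": [0, -0.12, -1], "rotation": [0, 0, 0]},
  ],
)

```text
time: 8.73
position: [0.4962, 0.2517, 0.1354]
tool_rot: [-1.007, 1.332, 1.013]
ft_force: [0.6, 0.2, -3.3]
grip_width: 0.736
```

play_rows(
  targets=[
    {"claw": 1, "linear": [0, -0.12, -1], "rotation": [0, 0, 0]},
    {"claw": 1, "linear": [0, -0.12, -1], "rotation": [0, 0, 0]},
    {"claw": 1, "linear": [0, -0.12, -1], "rotation": [0, 0, 0]},
    {"claw": 1, "linear": [0, -0.12, -1], "rotation": [0, 0, 0]},
    {"claw": 1, "linear": [0, -0.12, -1], "rotation": [0, 0, 0]},
    {"claw": 1, "linear": [0, -0.12, -1], "rotation": [0, 0, 0]},
    {"claw": 1, "linear": [0, -0.12, -1], "rotation": [0, 0, 0]},
    {"claw": 1, "linear": [0, -0.12, -1], "rotation": [0, 0, 0]},
    {"claw": 1, "linear": [0, -0.12, -1], "rotation": [0, 0, 0]},
    {"claw": 1, "linear": [0, -0.12, -1], "rotation": [0, 0, 0]},
  ],
)

```text
time: 9.57
position: [0.4512, -0.0099, 0.1331]
tool_rot: [-1.005, 1.335, 1.017]
ft_force: [0.6, 0.3, -3.4]
grip_width: 0.732
```

```bash
python3 - <<'E'
from h import *
s=get_state(); print(s['grip_width']*87,s['ft_force'])
plan((.4464,-.0944,.12),np.radians(73.9))
E
```

```text
63.67422058319634 [ 0.62632683  0.33416323 -3.3782875 ]
turn/90 [ 0.008 -0.003 -0.008] rows>= 0.1 shift/25mm [ 0.52 -0.75 -3.3 ]
now [ 0.4512 -0.0099  0.1331] jaw yaw 74.6 tilt 0.75 q7 1.25 t 9.57
```

play_rows(
  targets=[
    {"claw": 1, "linear": [0, -0.3, -1], "rotation": [0.008, -0.003, -0.008]},
    {"claw": 1, "linear": [0, -0.3, -0.8], "rotation": [0, 0, 0]},
    {"claw": 1, "linear": [0.4, -0.2, -0.3], "rotation": [0, 0, 0]},
    {"claw": 1, "linear": [0.2, 0, 0], "rotation": [0, 0, 0]},
    {"claw": 1, "linear": [0, 0, 0], "rotation": [0, 0, 0]},
  ],
)

```text
time: 9.98
position: [0.4527, -0.0752, 0.1172]
tool_rot: [-0.991, 1.333, 0.991]
ft_force: [-0.5, -0.2, -3.3]
grip_width: 0.735
```

```bash
python3 - <<'E'
from h import *
s,im=snap('mb')
plan((.4464,-.0944,.05),np.radians(73.9))
E
```

```text
turn/90 [-0.007  0.     0.   ] rows>= 0.1 shift/25mm [ 2.7   0.03 -0.82]
now [ 0.4527 -0.075   0.1174] jaw yaw 73.3 tilt 0.03 q7 1.38 t 10.03
```

View pics/mb.png

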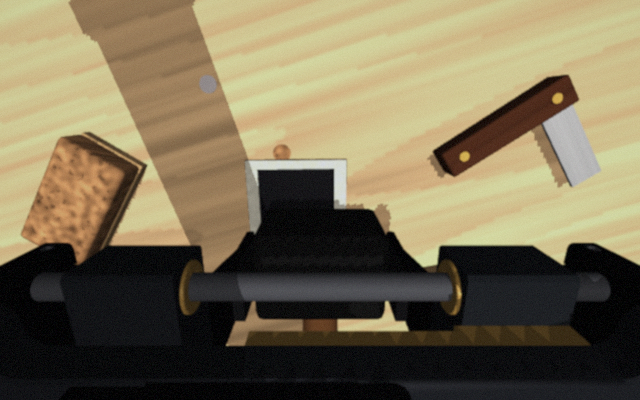

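The held mallet shows above its board. The outline's near edge is at row ~170 and runs from column 258 to 334. Block and square are also in view. I'll descend.

play_rows(
  targets=[
    {"claw": 1, "linear": [0.4, 0, -0.6], "rotation": [-0.007, 0, 0]},
    {"claw": 1, "linear": [0.8, 0, -0.4], "rotation": [0, 0, 0]},
    {"claw": 1, "linear": [0.8, 0, 0], "rotation": [0, 0, 0]},
    {"claw": 1, "linear": [0.6, 0, 0], "rotation": [0, 0, 0]},
    {"claw": 1, "linear": [0, 0, 0], "rotation": [0, 0, 0]},
  ],
)

```text
time: 10.45
position: [0.4481, -0.0926, 0.0524]
tool_rot: [-1.008, 1.319, 1.007]
ft_force: [-0.3, 0.9, -2.9]
grip_width: 0.735
```

```bash
python3 - <<'E'
from h import *
plan((.4464,-.0944,.019),np.radians(73.9))
E
```

```text
turn/90 [0.007 0.003 0.002] rows>= 0.1 shift/25mm [ 1.34  0.05 -0.09]
now [ 0.4481 -0.0926  0.0524] jaw yaw 74.6 tilt 0.34 q7 1.49 t 10.45
```

play_rows(
  targets=[
    {"claw": 1, "linear": [0.6, 0.03, -0.1], "rotation": [0.007, 0.003, 0.002]},
    {"claw": 1, "linear": [0.6, 0, 0], "rotation": [0, 0, 0]},
    {"claw": 1, "linear": [0, 0, 0], "rotation": [0, 0, 0]},
    {"claw": 1, "linear": [0, 0, 0], "rotation": [0, 0, 0]},
  ],
)

```text
time: 10.78
position: [0.4489, -0.0899, 0.0241]
tool_rot: [-1.005, 1.324, 1.005]
ft_force: [0.5, 0.3, -3.7]
grip_width: 0.736
```

```bash
python3 - <<'E'
from h import *
print(get_state()['ft_force']);plan((.4464,-.0944,.0185),np.radians(73.9))
E
```

```text
[ 0.545218    0.31861131 -3.69812357]
turn/90 [0.005 0.001 0.001] rows>= 0.1 shift/25mm [ 0.22  0.05 -0.2 ]
now [ 0.4489 -0.0899  0.0241] jaw yaw 74.3 tilt 0.12 q7 1.51 t 10.78
```

play_rows(
  targets=[
    {"claw": 1, "linear": [0, 0.05, -0.25], "rotation": [0.006, 0.001, 0.001]},
    {"claw": 1, "linear": [0.15, 0, -0.05], "rotation": [0, 0, 0]},
    {"claw": 1, "linear": [0, 0, 0], "rotation": [0, 0, 0]},
  ],
)

```text
time: 11.03
position: [0.4478, -0.0959, 0.0231]
tool_rot: [-1.0, 1.326, 0.998]
ft_force: [0.4, 0.8, -4.4]
grip_width: 0.733
```

```bash
python3 - <<'E'
from h import *
print(get_state()['ft_force']);plan((.4464,-.0944,.0185),np.radians(73.9))
E
```

```text
[ 0.43415331  0.79478481 -4.44528098]
turn/90 [-0.     0.001  0.002] rows>= 0.0 shift/25mm [0.18 0.07 0.04]
now [ 0.4478 -0.0959  0.0231] jaw yaw 73.9 tilt 0.21 q7 1.51 t 11.03
```

play_rows(
  targets=[
    {"claw": 1, "linear": [0.2, 0.05, 0.05], "rotation": [0, 0.001, 0.002]},
    {"claw": 1, "linear": [0.15, 0, 0], "rotation": [0, 0, 0]},
    {"claw": 1, "linear": [0, 0, 0], "rotation": [0, 0, 0]},
    {"claw": 1, "linear": [0, 0, 0], "rotation": [0, 0, 0]},
  ],
)

```text
time: 11.37
position: [0.4494, -0.0945, 0.0196]
tool_rot: [-0.998, 1.325, 0.999]
ft_force: [0.7, 0.7, -3.5]
grip_width: 0.732
```

```bash
python3 - <<'E'
from h import *
print(get_state()['ft_force']);plan((.4464,-.0944,.0185),np.radians(73.9))
E
```

```text
[ 0.71686564  0.66117683 -3.54449704]
turn/90 [-0.     0.002  0.001] rows>= 0.0 shift/25mm [ 0.04  0.12 -0.03]
now [ 0.4494 -0.0945  0.0196] jaw yaw 73.9 tilt 0.24 q7 1.52 t 11.37
```

play_rows(
  targets=[
    {"claw": 1, "linear": [0.1, 0.12, 0], "rotation": [0, 0.002, 0.001]},
    {"claw": 1, "linear": [0, 0, 0], "rotation": [0, 0, 0]},
    {"claw": 1, "linear": [0, 0, 0], "rotation": [0, 0, 0]},
  ],
)

```text
time: 11.62
position: [0.4488, -0.0942, 0.0182]
tool_rot: [-1.002, 1.325, 0.995]
ft_force: [-1.0, -0.6, -0.2]
grip_width: 0.727
```

```bash
python3 - <<'E'
from h import *
print(get_state()['ft_force']);plan((.4464,-.0944,.0185),np.radians(73.9))
E
```

```text
[-0.98762293 -0.61388424 -0.16811547]
turn/90 [-0.001  0.001  0.004] rows>= 0.0 shift/25mm [-0.01  0.09 -0.04]
now [ 0.4488 -0.0942  0.0182] jaw yaw 73.8 tilt 0.32 q7 1.51 t 11.62
```

play_rows(
  targets=[
    {"claw": 0, "linear": [0, 0, 0], "rotation": [0, 0, 0]},
    {"claw": 0, "linear": [0, 0, 0], "rotation": [0, 0, 0]},
    {"claw": 0, "linear": [0, 0, 0], "rotation": [0, 0, 0]},
    {"claw": 0, "linear": [0, 0, 0], "rotation": [0, 0, 0]},
    {"claw": 0, "linear": [-0.4, 0, 0], "rotation": [0, 0, 0]},
    {"claw": 0, "linear": [-0.6, 0, 0], "rotation": [0, 0, 0]},
    {"claw": 0, "linear": [-1, 0, 0], "rotation": [0, 0, 0]},
    {"claw": 0, "linear": [-1, 0, 0], "rotation": [0, 0, 0]},
    {"claw": 0, "linear": [-1, 0, 0], "rotation": [0, 0, 0]},
    {"claw": 0, "linear": [-1, -0.5, 0], "rotation": [0, 0, 0]},
  ],
)

```text
time: 12.45
position: [0.4534, -0.0968, 0.1446]
tool_rot: [-0.995, 1.338, 1.003]
ft_force: [-0.2, 0.8, -0.4]
grip_width: 0.998
```

play_rows(
  targets=[
    {"claw": 0, "linear": [-1, -1, 0], "rotation": [0, 0, 0]},
    {"claw": 0, "linear": [-1, -1, 0], "rotation": [0, 0, 0]},
    {"claw": 0, "linear": [-0.5, -1, 0.4], "rotation": [0, 0, 0]},
    {"claw": 0, "linear": [0, -1, 0.8], "rotation": [0, 0, 0]},
    {"claw": 0, "linear": [0, 0, 1], "rotation": [0, 0, 0]},
    {"claw": 0, "linear": [0, 0, 0], "rotation": [0, 0, 0]},
    {"claw": 0, "linear": [0, 0, 0], "rotation": [0, 0, 0]},
  ],
)

```text
time: 13.03
position: [0.5745, -0.0738, 0.2237]
tool_rot: [-1.0, 1.324, 0.989]
ft_force: [-0.5, -0.6, -0.0]
grip_width: 1.002
```

```bash
python3 - <<'E'
from h import *
s,im=snap('mchk'); C=cam('wrist',s)
print(project(C,[[.4464,-.0944,.051],[.5281,-.118,.03],[.437,.088,.024]]).round(0))
plan((.5,.1,.16),np.radians(110))
cv2.imwrite('pics/mchk2.png',cv2.convertScaleAbs(im[:240],alpha=1.6))
E
```

```text
[[262.  62.]
 [269. 146.]
 [434.   1.]]
turn/90 [-0.404 -0.     0.006] rows>= 5.1 shift/25mm [2.54 0.43 7.51]
now [ 0.5744 -0.0728  0.2236] jaw yaw 73.6 tilt 0.57 q7 1.43 t 13.08
```

View pics/mchk2.png

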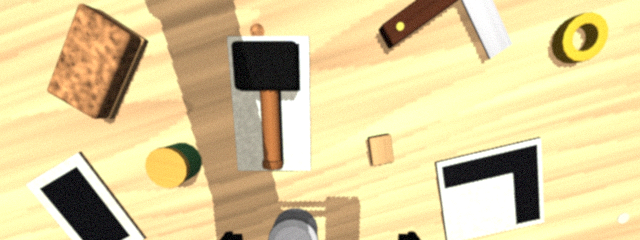

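The mallet lies on its outline in roughly the right direction. I'll check it numerically against its board, and measure the square, its board and the block from the same picture.

```bash
python3 - <<'E'
from h import *
im,C=load('mchk'); g=cv2.cvtColor(im,cv2.COLOR_BGR2HSV)
def R2(pts,z):
    r=cv2.minAreaRect(onplane(C,np.asarray(pts,float).reshape(-1,2),z)[:,:2].astype(np.float32)*1000); return np.round(r[0],1),np.round(r[1],1),round(r[2],1)
w=mask(im,lambda h,s,v:(s<70)&(v>70)); d=mask(im,lambda h,s,v:(v<45)&(s<130))
w[215:]=0;d[215:]=0
ww=[c for c in blobs(w,250)]
for c in ww: print('white',centroid(c).round(0),R2(c,.006))
for c in blobs(d,250): print('dark',centroid(c).round(0),R2(c,.006), R2(c,.051),cv2.boundingRect(c))
hd=mask(im,lambda h,s,v:(h<14)&(s>120)&(v>50)); hd[:88]=0;hd[172:]=0;hd[:,:255]=0;hd[:,290:]=0
for c in blobs(hd,200): print('handle',centroid(c).round(0),R2(c,.0285))
print('V col 265',g[30:100,262:268,2].mean(1).round(0)); 
for r in(60,75,85): print('row',r,g[r-2:r+3,222:315,2].mean(0).round(0))
E
```

```text
white [ 71. 184.] (array([ 525.3, -384.8]), array([ 91.7, 100.8]), 11.9)
white [486. 186.] (array([657.5, 126. ]), array([127.4, 101.9]), 87.6)
white [383. 127.] (array([548.2,  14.7]), array([20.6, 60.8]), 7.0)
white [524.  91.] (array([551.7, 175.9]), array([  9.9, 122.8]), 1.4)
white [274. 115.] (array([ 487.9, -105.7]), array([ 90.8, 150.8]), 73.9)
white [497.  27.] (array([486.4, 163.6]), array([115.4,  54.4]), 62.3)
dark [ 75. 196.] (array([ 526.7, -378.5]), array([67.9, 56.4]), 11.7) (array([ 523.2, -339.5]), array([59.8, 49.7]), 11.7) (42, 168, 70, 47)
dark [503. 175.] (array([661.6, 126.4]), array([111.8,  90. ]), 87.5) (array([642.1, 105.4]), array([98.5, 79.3]), 87.5) (443, 146, 96, 69)
dark [191. 159.] (array([ 519. , -220.3]), array([24.4, 42.6]), 84.3) (array([ 516.4, -200.1]), array([21.5, 37.5]), 84.3) (176, 144, 25, 36)
dark [266.  66.] (array([450.1, -99. ]), array([72.5, 60.5]), 73.6) (array([455.7, -93.2]), array([63.9, 53.3]), 73.6) (232, 42, 67, 59)
handle [271. 128.] (array([ 512. , -110.5]), array([20.7, 85.2]), 72.3)
V col 265 [154. 156. 155. 156. 156. 158. 1
[... 1063 characters left out ...]
.  15.  16.  16.  16.  15.  16.
  14.  15.  15.  16.  15.  15.  16.  17.  16.  15.  15.  16.  15.  17.
  14.  16.  14.  15.  13.   6.  23.  81. 143. 170. 175. 175. 176. 172.
 173. 174. 170. 149. 151. 164. 167. 169. 166.]
row 85 [108. 109. 108. 109. 106. 110. 107. 106. 101. 105. 111. 104.  79.  41.
  17.   8.  11.   9.   9.  10.   8.   9.   8.  10.  12.   7.  13.   7.
  10.   9.  13.  14.  15.  17.  14.  16.  16.  15.  15.  14.  14.  13.
  16.  18.  14.  15.  16.  17.  12.  16.  12.  17.  14.  14.  15.  17.
  15.  13.  14.  17.  14.  15.  17.  16.  15.  13.  14.  15.  16.  17.
  13.  16.  13.  15.   8.   7.  15.  69. 139. 171. 176. 173. 175. 173.
 175. 174. 168. 146. 152. 167. 167. 168. 168.]
```

```bash
python3 - <<'E'
from h import *
plan((.434,.094,.15),np.radians(17.5))
E
```

```text
turn/90 [0.624 0.005 0.005] rows>= 7.8 shift/25mm [ 2.94  8.05 -3.35]
now [ 0.5744 -0.0728  0.2236] jaw yaw 73.6 tilt 0.57 q7 1.43 t 13.08
```

play_rows(
  targets=[
    {"claw": 0, "linear": [0, 0, 0], "rotation": [0.078, 0.001, 0.001]},
    {"claw": 0, "linear": [0, 0, 0], "rotation": [0.078, 0.001, 0.001]},
    {"claw": 0, "linear": [0, 0, 0], "rotation": [0.078, 0.001, 0.001]},
    {"claw": 0, "linear": [0, 0, 0], "rotation": [0.078, 0.001, 0.001]},
    {"claw": 0, "linear": [0, 0, 0], "rotation": [0.078, 0.001, 0.001]},
    {"claw": 0, "linear": [0, 0, 0], "rotation": [0.078, 0, 0]},
    {"claw": 0, "linear": [0, 0, 0], "rotation": [0.078, 0, 0]},
    {"claw": 0, "linear": [0, 0.5, -0.3], "rotation": [0.078, 0, 0]},
    {"claw": 0, "linear": [0, 1, -0.5], "rotation": [0, 0, 0]},
    {"claw": 0, "linear": [0, 1, -0.5], "rotation": [0, 0, 0]},
  ],
)

```text
time: 13.92
position: [0.5157, -0.0359, 0.2248]
tool_rot: [-0.21, 1.567, 0.204]
ft_force: [-0.4, 0.8, 0.3]
grip_width: 1.001
```

play_rows(
  targets=[
    {"claw": 0, "linear": [0, 1, -0.5], "rotation": [0, 0, 0]},
    {"claw": 0, "linear": [0.3, 1, -0.5], "rotation": [0, 0, 0]},
    {"claw": 0, "linear": [0.5, 1, -0.5], "rotation": [0, 0, 0]},
    {"claw": 0, "linear": [0.7, 1, -0.5], "rotation": [0, 0, 0]},
    {"claw": 0, "linear": [0.7, 1, 0], "rotation": [0, 0, 0]},
    {"claw": 0, "linear": [0.7, 0.5, 0], "rotation": [0, 0, 0]},
    {"claw": 0, "linear": [0, 0, 0], "rotation": [0, 0, 0]},
    {"claw": 0, "linear": [0, 0, 0], "rotation": [0, 0, 0]},
  ],
)

```text
time: 14.58
position: [0.4184, 0.0843, 0.1518]
tool_rot: [-0.203, 1.565, 0.205]
ft_force: [0.7, -1.2, 0.0]
grip_width: 1.001
```

```bash
python3 - <<'E'
from h import *
s,im=snap('sq'); plan((.434,.094,.15),np.radians(17.5))
cv2.imwrite('pics/sq2.png',cv2.convertScaleAbs(im,alpha=1.5))
E
```

```text
turn/90 [-0.029 -0.003 -0.001] rows>= 0.4 shift/25mm [0.07 0.19 0.72]
now [0.4183 0.0841 0.1518] jaw yaw 14.9 tilt 0.29 q7 -0.04 t 14.63
```

View pics/sq2.png

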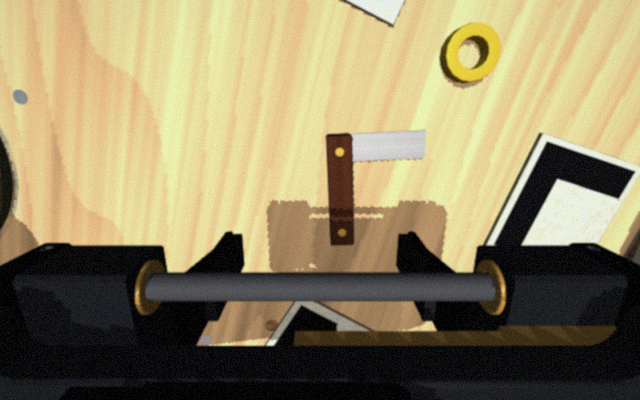

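The square's stock spans rows 134–245 at columns 327–353, and the blade goes right at rows 131–160. I'll measure it on its own height.

```bash
python3 - <<'E'
from h import *
im,C=load('sq')
m=mask(im,lambda h,s,v:((h<14)|(h>170))&(s>100)&(v<75)); m[:125]=0;m[250:]=0;m[:,:310]=0;m[:,370:]=0
m=cv2.morphologyEx(m,cv2.MORPH_CLOSE,np.ones((7,7)))
for c in blobs(m,300):
    r=cv2.minAreaRect(c); print('px',cv2.boxPoints(r).round(1).tolist())
    for z in(.024,.0): 
        r=cv2.minAreaRect(onplane(C,c.reshape(-1,2),z)[:,:2].astype(np.float32)*1000); print(z,np.round(r[0],1),np.round(r[1],1),round(r[2],1))
b=mask(im,lambda h,s,v:(s<50)&(v>70)); b[:120]=0;b[170:]=0;b[:,:350]=0;b[:,440:]=0
for c in blobs(b,200):
    r=cv2.minAreaRect(onplane(C,c.reshape(-1,2),.0135)[:,:2].astype(np.float32)*1000); print('blade',np.round(r[0],1),np.round(r[1],1),round(r[2],1))
g=cv2.cvtColor(im,cv2.COLOR_BGR2HSV)
for r in(175,215): print(r,g[r-2:r+3,318:362,2].mean(0).round(0))
y=mask(im,lambda h,s,v:(h>17)&(h<35)&(s>110)&(v>70)); y[:140]=0;y[240:]=0;y[:,:330]=0;y[:,350:]=0
for c in blobs(y,8): print('pin',centroid(c),onplane(C,centroid(c),.024)[0,:2].round(4))
E
```

```text
px [[326.6000061035156, 134.60000610351562], [350.8999938964844, 133.89999389648438], [353.8999938964844, 244.5], [329.6000061035156, 245.1999969482422]]
0.024 [437.2  88.6] [ 23.6 109.4] 16.9
0.0 [440.4  82.6] [ 25.6 118.5] 16.9
blade [469.4 142. ] [69.9 26.5] 17.9
175 [156. 157. 154. 156. 156. 156. 156. 156. 147. 105.  57.  51.  55.  55.
  54.  53.  56.  55.  53.  53.  52.  49.  50.  53.  53.  55.  59.  58.
  58.  58.  56.  58.  58.  53.  67. 114. 146. 155. 156. 156. 156. 157.
 155. 156.]
215 [140. 141. 144. 142. 140. 136. 138. 138. 141. 143. 126.  80.  42.  36.
  42.  40.  38.  37.  35.  33.  36.  37.  36.  38.  36.  38.  35.  37.
  36.  40.  42.  40.  41.  35.  38.  70. 114. 137. 143. 143. 139. 136.
 137. 134.]
pin [341.69590643 232.11695906] [0.4495 0.0496]
pin [339.16809117 151.54985755] [0.4252 0.1257]
```

```bash
python3 - <<'E'
from h import *
plan((.4342,.0981,.006),np.radians(17.4))
E
```

```text
turn/90 [-0.028 -0.003 -0.001] rows>= 0.4 shift/25mm [5.83 0.35 0.77]
now [0.4183 0.0841 0.1518] jaw yaw 14.9 tilt 0.29 q7 -0.04 t 14.63
```

play_rows(
  targets=[
    {"claw": 0, "linear": [0, 0.35, 0.6], "rotation": [-0.028, -0.003, -0.001]},
    {"claw": 0, "linear": [0.5, 0.15, 0.4], "rotation": [0, 0, 0]},
    {"claw": 0, "linear": [1, 0, 0], "rotation": [0, 0, 0]},
    {"claw": 0, "linear": [1, 0, 0], "rotation": [0, 0, 0]},
    {"claw": 0, "linear": [1, 0, 0], "rotation": [0, 0, 0]},
    {"claw": 0, "linear": [0.8, 0, 0], "rotation": [0, 0, 0]},
    {"claw": 0, "linear": [0, 0, 0], "rotation": [0, 0, 0]},
  ],
)

```text
time: 15.22
position: [0.4527, 0.0949, 0.0517]
tool_rot: [-0.225, 1.539, 0.228]
ft_force: [-1.0, -0.3, 0.3]
grip_width: 1.002
```

```bash
python3 - <<'E'
from h import *
plan((.4342,.0981,.006),np.radians(17.4))
E
```

```text
turn/90 [-0.009  0.013  0.001] rows>= 0.2 shift/25mm [ 1.83  0.34 -0.67]
now [0.4527 0.0949 0.0517] jaw yaw 16.6 tilt 1.14 q7 0.06 t 15.22
```

play_rows(
  targets=[
    {"claw": 0, "linear": [0, 0.3, -0.6], "rotation": [-0.009, 0.013, 0.001]},
    {"claw": 0, "linear": [0.4, 0.1, -0.3], "rotation": [0, 0, 0]},
    {"claw": 0, "linear": [0.5, 0, 0], "rotation": [0, 0, 0]},
    {"claw": 0, "linear": [0.3, 0, 0], "rotation": [0, 0, 0]},
    {"claw": 0, "linear": [0, 0, 0], "rotation": [0, 0, 0]},
  ],
)

```text
time: 15.63
position: [0.4299, 0.0963, 0.0257]
tool_rot: [-0.234, 1.553, 0.237]
ft_force: [-1.0, -0.3, -0.3]
grip_width: 0.999
```

```bash
python3 - <<'E'
from h import *
plan((.4342,.0981,.006),np.radians(17.4))
E
```

```text
turn/90 [-0.002  0.003 -0.   ] rows>= 0.0 shift/25mm [0.79 0.02 0.19]
now [0.4299 0.0963 0.0257] jaw yaw 17.2 tilt 0.28 q7 0.06 t 15.63
```

play_rows(
  targets=[
    {"claw": 0, "linear": [0.4, 0.05, 0.12], "rotation": [-0.002, 0.003, 0]},
    {"claw": 0, "linear": [0.4, 0, 0], "rotation": [0, 0, 0]},
    {"claw": 0, "linear": [0, 0, 0], "rotation": [0, 0, 0]},
    {"claw": 0, "linear": [0, 0, 0], "rotation": [0, 0, 0]},
  ],
)

```text
time: 15.97
position: [0.4338, 0.0991, 0.0076]
tool_rot: [-0.236, 1.553, 0.24]
ft_force: [-0.6, 0.5, 0.1]
grip_width: 1.004
```

```bash
python3 - <<'E'
from h import *
plan((.4342,.0981,.006),np.radians(17.4))
E
```

```text
turn/90 [-0.     0.003 -0.001] rows>= 0.0 shift/25mm [ 0.06 -0.04  0.  ]
now [0.4338 0.0991 0.0076] jaw yaw 17.4 tilt 0.28 q7 0.08 t 15.97
```

play_rows(
  targets=[
    {"claw": 1, "linear": [0, 0, 0], "rotation": [0, 0, 0]},
    {"claw": 1, "linear": [0, 0, 0], "rotation": [0, 0, 0]},
    {"claw": 1, "linear": [0, 0, 0], "rotation": [0, 0, 0]},
    {"claw": 1, "linear": [0, 0, 0], "rotation": [0, 0, 0]},
    {"claw": 1, "linear": [0, 0, 0], "rotation": [0, 0, 0]},
    {"claw": 1, "linear": [0, 0, 0], "rotation": [0, 0, 0]},
    {"claw": 1, "linear": [0, 0, 0], "rotation": [0, 0, 0]},
    {"claw": 1, "linear": [0, 0, 0], "rotation": [0, 0, 0]},
  ],
  newtons=30,
)

```text
time: 16.63
position: [0.435, 0.0993, 0.0097]
tool_rot: [-0.235, 1.55, 0.24]
ft_force: [0.0, -0.0, 0.3]
grip_width: 0.479
```

```bash
python3 - <<'E'
from h import *
s=get_state(); print(s['grip_width']*87,s['ft_force'])
plan((.59,.127,.15),np.radians(-2.4))
E
```

```text
41.71115063421656 [ 0.02363429 -0.04009285  0.32939504]
turn/90 [ 0.22   0.005 -0.002] rows>= 2.8 shift/25mm [-5.61  1.37  6.15]
now [0.435  0.0993 0.0097] jaw yaw 17.4 tilt 0.46 q7 0.07 t 16.63
```

play_rows(
  targets=[
    {"claw": 1, "linear": [0.05, 0, 0], "rotation": [0, 0.003, 0]},
    {"claw": 1, "linear": [0, 0, 0], "rotation": [0, 0, 0]},
    {"claw": 1, "linear": [0, 0, 0], "rotation": [0, 0, 0]},
    {"claw": 1, "linear": [0, 0, 0], "rotation": [0, 0, 0]},
    {"claw": 1, "linear": [0, 0, 0], "rotation": [0, 0, 0]},
    {"claw": 1, "linear": [0, 0, 0], "rotation": [0, 0, 0]},
  ],
)

```text
time: 17.13
position: [0.4349, 0.0993, 0.0083]
tool_rot: [-0.236, 1.556, 0.24]
ft_force: [-0.9, -0.6, 0.8]
grip_width: 0.274
```

```bash
python3 - <<'E'
from h import *
s=get_state(); print(s['grip_width']*87,s['ft_force'])
plan((.59,.127,.15),np.radians(-2.4))
E
```

```text
23.837834076154007 [-0.94804125 -0.5770731   0.84222326]
turn/90 [ 0.22   0.001 -0.002] rows>= 2.8 shift/25mm [-5.67  1.37  6.15]
now [0.4349 0.0993 0.0083] jaw yaw 17.4 tilt 0.17 q7 0.08 t 17.13
```

Gripped: the opening is 23.8 mm. I'll lift, turn, and look at the square's board on the way.

play_rows(
  targets=[
    {"claw": 1, "linear": [-0.6, 0, 0], "rotation": [0, 0, 0]},
    {"claw": 1, "linear": [-1, 0, 0], "rotation": [0, 0, 0]},
    {"claw": 1, "linear": [-1, 0, 0], "rotation": [0, 0, 0]},
    {"claw": 1, "linear": [-1, 0, 0], "rotation": [0, 0, 0]},
    {"claw": 1, "linear": [-1, 0, 0], "rotation": [0.074, 0, 0]},
    {"claw": 1, "linear": [-1, 0, 0], "rotation": [0.074, 0, 0]},
    {"claw": 1, "linear": [0, -0.1, 0.6], "rotation": [0.074, 0, 0]},
    {"claw": 1, "linear": [0, -0.2, 1], "rotation": [0, 0, 0]},
    {"claw": 1, "linear": [0, -0.2, 1], "rotation": [0, 0, 0]},
    {"claw": 1, "linear": [0, -0.2, 1], "rotation": [0, 0, 0]},
  ],
)

```text
time: 17.97
position: [0.5197, 0.0792, 0.1525]
tool_rot: [0.048, 1.576, -0.042]
ft_force: [0.5, -0.1, -1.3]
grip_width: 0.274
```

play_rows(
  targets=[
    {"claw": 1, "linear": [0, -0.2, 1], "rotation": [0, 0, 0]},
    {"claw": 1, "linear": [0, -0.2, 1], "rotation": [0, 0, 0]},
    {"claw": 1, "linear": [0, -0.2, 1], "rotation": [0, 0, 0]},
    {"claw": 1, "linear": [0, -0.2, 1], "rotation": [0, 0, 0]},
    {"claw": 1, "linear": [0, -0.2, 0.8], "rotation": [0, 0, 0]},
    {"claw": 1, "linear": [0, 0, 0], "rotation": [0, 0, 0]},
    {"claw": 1, "linear": [0, 0, 0], "rotation": [0, 0, 0]},
  ],
)

```text
time: 18.55
position: [0.6462, 0.0438, 0.1473]
tool_rot: [0.045, 1.578, -0.046]
ft_force: [0.4, 0.2, -1.3]
grip_width: 0.27
```

```bash
python3 - <<'E'
from h import *
s,im=snap('sb'); print(s['grip_width']*87,s['ft_force']); C=cam('wrist',s)
plan((.65,.05,.15),np.radians(-2.4))
for nm,f in(('dark',lambda h,s,v:(v<48)&(s<110)),('white',lambda h,s,v:(s<70)&(v>75))):
    m=mask(im,f); m[232:]=0
    for c in blobs(m,400):
        r=cv2.minAreaRect(onplane(C,c.reshape(-1,2),.006)[:,:2].astype(np.float32)*1000); print(nm,cv2.boundingRect(c),np.round(r[0],1),np.round(r[1],1),round(r[2],1))
E
```

```text
23.45058946796837 [ 0.3839555   0.17502289 -1.27802304]
turn/90 [-0.01  -0.005  0.001] rows>= 0.1 shift/25mm [-0.11  0.26  0.15]
now [0.646  0.0437 0.1472] jaw yaw -3.3 tilt 0.41 q7 -0.03 t 18.6
dark (282, 32, 110, 130) [664.8 125.9] [111.9  95.9] 87.5
white (343, 24, 297, 208) [822.8  83.3] [191.  305.3] 86.9
white (272, 22, 130, 148) [664.6 126. ] [127.1 112.8] 87.8
white (198, 0, 27, 116) [555.4 166.3] [10.1 95.1] 1.7
white (130, 0, 33, 117) [498.9 169.3] [95.9 15.3] 89.2
```

View pics/sb.png

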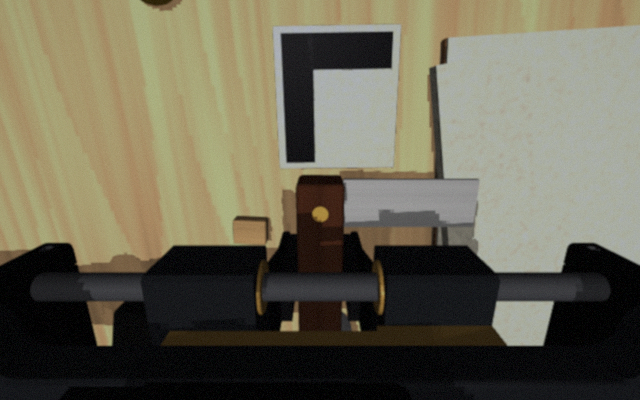

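The square's board shows whole at columns 272–401, rows 22–169, and the held square does not hide it. I'll check the stock's position in the hand by its pin, then place it.

```bash
python3 - <<'E'
from h import *
im,C=load('sb'); s=dict(np.load('pics/sb.npz')); A=R.from_rotvec(s['tool_rot']).as_matrix()
y=mask(im,lambda h,s,v:(h>15)&(h<35)&(s>110)&(v>70)); y[:200]=0;y[228:]=0;y[:,:300]=0;y[:,340:]=0
for c in blobs(y,8):
    p=onplane(C,centroid(c),s['position'][2]-.0083+.024)[0]; print('pin',centroid(c).round(1),'tool mm',(A.T@(p-s['position'])*1000).round(1),'expected y 28.0 z 0')
print('book edge',onplane(C,[(434,70),(440,180)],.02)[:,:2].round(3))
plan((.6302,.1384,.10),np.radians(-2.4))
E
```

```text
pin [320.  213.7] tool mm [-15.7  28.   -0.1] expected y 28.0 z 0
book edge [[0.748 0.146]
 [0.758 0.049]]
turn/90 [-0.01  -0.005  0.001] rows>= 0.1 shift/25mm [ 1.89  3.76 -0.79]
now [0.646  0.0437 0.1472] jaw yaw -3.3 tilt 0.41 q7 -0.03 t 18.6
```

play_rows(
  targets=[
    {"claw": 1, "linear": [0, 0.8, -0.2], "rotation": [-0.01, -0.005, 0.001]},
    {"claw": 1, "linear": [0, 1, -0.2], "rotation": [0, 0, 0]},
    {"claw": 1, "linear": [0.6, 1, -0.2], "rotation": [0, 0, 0]},
    {"claw": 1, "linear": [0.8, 0.8, -0.1], "rotation": [0, 0, 0]},
    {"claw": 1, "linear": [0.5, 0, 0], "rotation": [0, 0, 0]},
    {"claw": 1, "linear": [0, 0, 0], "rotation": [0, 0, 0]},
  ],
)

```text
time: 19.1
position: [0.6272, 0.1375, 0.099]
tool_rot: [0.036, 1.571, -0.031]
ft_force: [-0.1, -0.2, -1.5]
grip_width: 0.271
```

```bash
python3 - <<'E'
from h import *
plan((.6302,.1384,.0145),np.radians(-2.4))
E
```

```text
turn/90 [-0.001 -0.    -0.002] rows>= 0.0 shift/25mm [3.38 0.04 0.12]
now [0.6272 0.1375 0.099 ] jaw yaw -2.5 tilt 0.16 q7 -0.17 t 19.1
```

play_rows(
  targets=[
    {"claw": 1, "linear": [0.6, 0.03, 0.1], "rotation": [0, 0, -0.002]},
    {"claw": 1, "linear": [0.9, 0, 0], "rotation": [0, 0, 0]},
    {"claw": 1, "linear": [0.9, 0, 0], "rotation": [0, 0, 0]},
    {"claw": 1, "linear": [0.6, 0, 0], "rotation": [0, 0, 0]},
    {"claw": 1, "linear": [0, 0, 0], "rotation": [0, 0, 0]},
    {"claw": 1, "linear": [0, 0, 0], "rotation": [0, 0, 0]},
  ],
)

```text
time: 19.6
position: [0.6306, 0.1332, 0.0221]
tool_rot: [0.035, 1.567, -0.038]
ft_force: [0.9, -0.7, -0.8]
grip_width: 0.273
```

```bash
python3 - <<'E'
from h import *
plan((.6302,.1384,.0145),np.radians(-2.4))
E
```

```text
turn/90 [-0.003  0.002  0.001] rows>= 0.0 shift/25mm [ 0.3   0.21 -0.03]
now [0.6306 0.1332 0.0221] jaw yaw -2.7 tilt 0.21 q7 -0.14 t 19.6
```

play_rows(
  targets=[
    {"claw": 1, "linear": [0, 0.2, 0], "rotation": [-0.003, 0.002, 0.001]},
    {"claw": 1, "linear": [0.2, 0.05, 0], "rotation": [0, 0, 0]},
    {"claw": 1, "linear": [0.1, 0, 0], "rotation": [0, 0, 0]},
    {"claw": 1, "linear": [0, 0, 0], "rotation": [0, 0, 0]},
    {"claw": 1, "linear": [0, 0, 0], "rotation": [0, 0, 0]},
  ],
)

```text
time: 20.02
position: [0.6341, 0.1384, 0.0181]
tool_rot: [0.035, 1.565, -0.034]
ft_force: [0.2, 0.2, -0.9]
grip_width: 0.271
```

```bash
python3 - <<'E'
from h import *
print(get_state()['ft_force']);plan((.6302,.1384,.0145),np.radians(-2.4))
E
```

```text
[ 0.15048926  0.22154892 -0.87271937]
turn/90 [-0.001  0.004 -0.001] rows>= 0.1 shift/25mm [ 0.14 -0.01 -0.16]
now [0.6341 0.1384 0.0181] jaw yaw -2.5 tilt 0.34 q7 -0.14 t 20.02
```

play_rows(
  targets=[
    {"claw": 1, "linear": [0.1, 0, -0.18], "rotation": [-0.001, 0.004, -0.001]},
    {"claw": 1, "linear": [0.12, 0, -0.05], "rotation": [0, 0, 0]},
    {"claw": 1, "linear": [0, 0, 0], "rotation": [0, 0, 0]},
  ],
)

```text
time: 20.27
position: [0.6294, 0.139, 0.0147]
tool_rot: [0.034, 1.568, -0.033]
ft_force: [0.6, -0.6, -0.6]
grip_width: 0.272
```

```bash
python3 - <<'E'
from h import *
print(get_state()['ft_force']);plan((.6302,.1384,.0145),np.radians(-2.4))
E
```

```text
[ 0.61572573 -0.6227077  -0.58887095]
turn/90 [-0.     0.001 -0.   ] rows>= 0.0 shift/25mm [ 0.01 -0.02  0.03]
now [0.6294 0.139  0.0147] jaw yaw -2.4 tilt 0.13 q7 -0.14 t 20.27
```

play_rows(
  targets=[
    {"claw": 0, "linear": [0, 0, 0], "rotation": [0, 0, 0]},
    {"claw": 0, "linear": [0, 0, 0], "rotation": [0, 0, 0]},
    {"claw": 0, "linear": [0, 0, 0], "rotation": [0, 0, 0]},
    {"claw": 0, "linear": [0, 0, 0], "rotation": [0, 0, 0]},
    {"claw": 0, "linear": [0, 0, 0], "rotation": [0, 0, 0]},
    {"claw": 0, "linear": [-0.4, 0, 0], "rotation": [0, 0, 0]},
    {"claw": 0, "linear": [-0.8, 0, 0], "rotation": [0, 0, 0]},
    {"claw": 0, "linear": [-1, 0, 0], "rotation": [0, 0, 0]},
    {"claw": 0, "linear": [-1, 0, 0], "rotation": [0, 0, 0]},
    {"claw": 0, "linear": [-1, -0.5, 0], "rotation": [0, 0, 0]},
  ],
)

```text
time: 21.1
position: [0.6234, 0.1289, 0.1182]
tool_rot: [0.028, 1.581, -0.032]
ft_force: [1.1, 2.2, 0.3]
grip_width: 0.941
```

play_rows(
  targets=[
    {"claw": 0, "linear": [-1, -1, 0], "rotation": [0, 0, 0]},
    {"claw": 0, "linear": [-1, -1, 0], "rotation": [0, 0, 0]},
    {"claw": 0, "linear": [-0.5, -1, 0], "rotation": [0, 0, 0]},
    {"claw": 0, "linear": [0, -1, 0], "rotation": [0, 0, 0]},
    {"claw": 0, "linear": [0, 0, 0], "rotation": [0, 0, 0]},
    {"claw": 0, "linear": [0, 0, 0], "rotation": [0, 0, 0]},
  ],
)

```text
time: 21.6
position: [0.6243, 0.0234, 0.1977]
tool_rot: [0.031, 1.564, -0.03]
ft_force: [-0.4, 0.8, -0.6]
grip_width: 1.0
```

```bash
python3 - <<'E'
from h import *
s,im=snap('schk'); cv2.imwrite('pics/schk2.png',cv2.convertScaleAbs(im[:240],alpha=1.5)); C=cam('wrist',s)
plan((.47,-.25,.2),np.radians(-60))
m=mask(im,lambda h,s,v:((h<14)|(h>170))&(s>100)&(v<80)); m[235:]=0; m=cv2.morphologyEx(m,cv2.MORPH_CLOSE,np.ones((7,7)))
for c in blobs(m,400):
    r=cv2.minAreaRect(onplane(C,c.reshape(-1,2),.030)[:,:2].astype(np.float32)*1000); print('stock',cv2.boundingRect(c),np.round(r[0],1),np.round(r[1],1),round(r[2],1))
m=mask(im,lambda h,s,v:(s<70)&(v>75)); m[235:]=0
for c in blobs(m,400): 
    r=cv2.minAreaRect(onplane(C,c.reshape(-1,2),.006)[:,:2].astype(np.float32)*1000); print('white',cv2.boundingRect(c),np.round(r[0],1),np.round(r[1],1),round(r[2],1))
E
```

```text
turn/90 [ 0.642  0.004 -0.002] rows>= 8.1 shift/25mm [ -0.09 -10.79   6.35]
now [0.6243 0.0224 0.1976] jaw yaw -2.3 tilt 0.39 q7 -0.01 t 21.65
stock (308, 19, 25, 117) [629.3 126.2] [106.8  23.2] 87.8
white (441, 16, 199, 219) [882.  54.] [230.  264.2] 6.9
white (299, 13, 113, 130) [664.3 125.5] [127.3 113.1] 87.5
```

View pics/schk2.png

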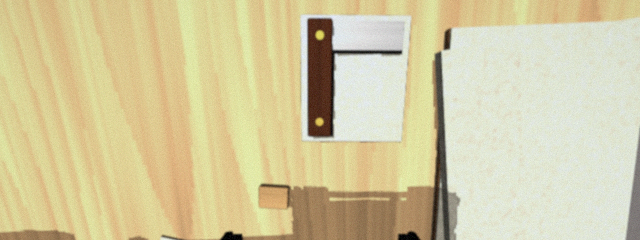

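The square sits on its outline: stock measured at (629.3, 126.2), target (629.3, 127.0). Next is the block.

play_rows(
  targets=[
    {"claw": 0, "linear": [0, -0.8, -0.6], "rotation": [0, 0.004, -0.002]},
    {"claw": 0, "linear": [0, -1, -0.7], "rotation": [0, 0, 0]},
    {"claw": 0, "linear": [0, -1, -0.7], "rotation": [0, 0, 0]},
    {"claw": 0, "linear": [0, -1, -0.7], "rotation": [0, 0, 0]},
    {"claw": 0, "linear": [0, -1, -0.7], "rotation": [0, 0, 0]},
    {"claw": 0, "linear": [0, -1, -0.7], "rotation": [0, 0, 0]},
    {"claw": 0, "linear": [0, -1, -0.7], "rotation": [0, 0, 0]},
    {"claw": 0, "linear": [0, -1, -0.7], "rotation": [0, 0, 0]},
    {"claw": 0, "linear": [0, -1, -0.7], "rotation": [0, 0, 0]},
    {"claw": 0, "linear": [0, -1, -0.7], "rotation": [0, 0, 0]},
  ],
)

```text
time: 22.48
position: [0.4416, -0.2051, 0.1934]
tool_rot: [0.006, 1.578, -0.003]
ft_force: [1.5, -0.7, -0.3]
grip_width: 0.998
```

play_rows(
  targets=[
    {"claw": 0, "linear": [0, -1, -0.7], "rotation": [0, 0, 0]},
    {"claw": 0, "linear": [0, 0, 0], "rotation": [0.079, 0, 0]},
    {"claw": 0, "linear": [0, 0, 0], "rotation": [0.079, 0, 0]},
    {"claw": 0, "linear": [0, 0, 0], "rotation": [0.079, 0, 0]},
    {"claw": 0, "linear": [0, 0, 0], "rotation": [0.079, 0, 0]},
    {"claw": 0, "linear": [0, 0, 0], "rotation": [0.079, 0, 0]},
    {"claw": 0, "linear": [0, 0, 0], "rotation": [0.079, 0, 0]},
    {"claw": 0, "linear": [0, 0, 0], "rotation": [0.079, 0, 0]},
    {"claw": 0, "linear": [0, 0, 0], "rotation": [0.079, 0, 0]},
    {"claw": 0, "linear": [0, 0, 0], "rotation": [0.079, 0, 0]},
  ],
)

```text
time: 23.32
position: [0.4202, -0.2273, 0.1916]
tool_rot: [0.879, 1.399, -0.884]
ft_force: [0.2, 0.5, 0.7]
grip_width: 1.0
```

play_rows(
  targets=[
    {"claw": 0, "linear": [0, 0, 0], "rotation": [0.079, 0, 0]},
    {"claw": 0, "linear": [0, 0, 0], "rotation": [0.079, 0, 0]},
    {"claw": 0, "linear": [0, 0, 0], "rotation": [0.079, 0, 0]},
    {"claw": 0, "linear": [0, 0, 0], "rotation": [0.079, 0, 0]},
    {"claw": 0, "linear": [0, 0, 0], "rotation": [0.079, 0, 0]},
    {"claw": 0, "linear": [0, 0, 0], "rotation": [0.079, 0, 0]},
    {"claw": 0, "linear": [0, 0, 0], "rotation": [0.079, 0, 0]},
    {"claw": 0, "linear": [0, 0, 0], "rotation": [0.079, 0, 0]},
    {"claw": 0, "linear": [0, 0, 0], "rotation": [0.079, 0, 0]},
    {"claw": 0, "linear": [0, 0, 0], "rotation": [0, 0, 0]},
  ],
)

```text
time: 24.15
position: [0.4236, -0.214, 0.1887]
tool_rot: [1.684, 0.818, -1.715]
ft_force: [-0.4, 0.5, -0.5]
grip_width: 1.002
```

```bash
python3 - <<'E'
from h import *
s,im=snap('bl1'); print(s['joint_positions'].round(2)); plan((.395,-.27,.17),np.radians(-145))
cv2.imwrite('pics/bl1b.png',cv2.convertScaleAbs(im,alpha=1.5))
E
```

```text
[-0.2  -0.04  0.61  1.92  0.02  1.28 -1.86]
turn/90 [0.177 0.007 0.013] rows>= 2.2 shift/25mm [0.75 1.18 2.23]
now [ 0.4237 -0.2138  0.1886] jaw yaw -129.1 tilt 1.3 q7 -1.86 t 24.2
```

View pics/bl1b.png

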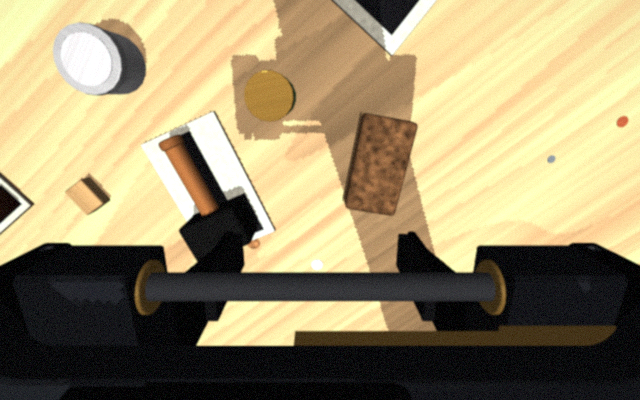

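The block shows at columns 345–417, rows 113–215. I'll hover over it for the second view.

play_rows(
  targets=[
    {"claw": 0, "linear": [0, 0, 0], "rotation": [0.065, 0.003, 0.005]},
    {"claw": 0, "linear": [0, 0, 0], "rotation": [0.065, 0.003, 0.005]},
    {"claw": 0, "linear": [0, 0.4, 0.7], "rotation": [0.05, 0, 0.003]},
    {"claw": 0, "linear": [0.4, 0.4, 0.9], "rotation": [0, 0, 0]},
    {"claw": 0, "linear": [0.4, 0, 0.5], "rotation": [0, 0, 0]},
    {"claw": 0, "linear": [0, 0, 0], "rotation": [0, 0, 0]},
    {"claw": 0, "linear": [0, 0, 0], "rotation": [0, 0, 0]},
  ],
)

```text
time: 24.78
position: [0.395, -0.2567, 0.1669]
tool_rot: [1.862, 0.604, -1.864]
ft_force: [0.2, -0.1, -0.2]
grip_width: 0.999
```

```bash
python3 - <<'E'
from h import *
s,im=snap('bl2'); plan((.395,-.27,.17),np.radians(-145))
im1,C1=load('bl1'); C2=cam('wrist',s)
res=[]
for im_,C in((im1,C1),(im,C2)):
    m=mask(im_,lambda h,s,v:(s>115)&(v<125)&(h<20)); m[238:]=0; m=cv2.morphologyEx(m,cv2.MORPH_CLOSE,np.ones((5,5))); m=cv2.morphologyEx(m,cv2.MORPH_OPEN,np.ones((9,9)))
    for c in blobs(m,2000):
        q=cv2.boxPoints(cv2.minAreaRect(c)); a=cv2.approxPolyDP(c,6,True).reshape(-1,2)
        r=cv2.minAreaRect(onplane(C,c.reshape(-1,2),.036)[:,:2].astype(np.float32)*1000); print(centroid(c).round(1),a.tolist(),np.round(r[0],1),np.round(r[1],1),round(r[2],1))
cv2.imwrite('pics/bl2b.png',np.hstack([cv2.resize(cv2.convertScaleAbs(im1[95:240,300:460],alpha=1.6),None,fx=2.4,fy=2.4),cv2.resize(cv2.convertScaleAbs(im[95:240,240:400],alpha=1.6),None,fx=2.4,fy=2.4)]))
E
```

```text
turn/90 [0.01  0.001 0.001] rows>= 0.1 shift/25mm [-0.13  0.45  0.3 ]
now [ 0.3948 -0.2565  0.1668] jaw yaw -144.1 tilt 0.13 q7 -2.02 t 24.83
[378. 162.] [[361, 104], [345, 206], [394, 214], [415, 124]] [ 399.4 -272. ] [ 64.1 110.6] 45.4
[267.3  95.3] [[279, 69], [244, 77], [243, 110], [259, 124], [280, 120], [291, 106], [292, 84]] [ 517.1 -227.6] [46.8 50.1] 49.1
[331.7 162.1] [[295, 111], [301, 166], [335, 223], [360, 223], [360, 131], [353, 121], [321, 122], [314, 109]] [ 398.  -277.5] [ 58.9 112.2] 39.3
```

View pics/bl2b.png

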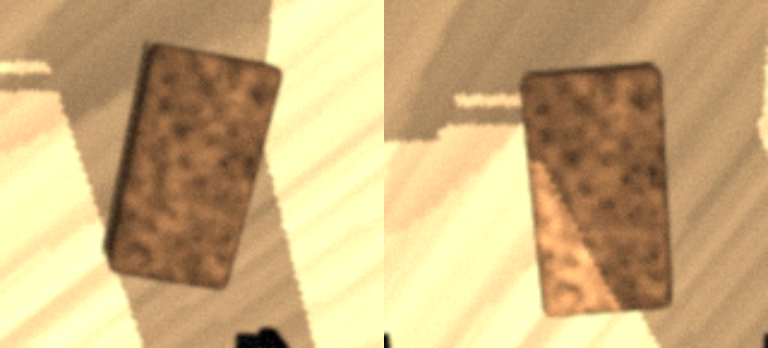

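Top-face corners read from the crops: view 1 (363,114), (417,123), (394,215), (349,207.5); view 2 (299,126), (355,122.5), (359,222), (307.5,226.5).

```bash
python3 - <<'E'
from h import *
C1=load('bl1')[1];C2=load('bl2')[1]
a=[(363.3,114.2),(416.7,122.9),(393.8,215),(348.8,207.5)];b=[(298.8,125.8),(355,122.5),(359.2,221.7),(307.5,226.7)]
P=np.array([triang(C1,p,C2,q)[0] for p,q in zip(a,b)])*1000; print(P.round(1),P.mean(0).round(1))
for C,q in((C1,a),(C2,b)):
    p=onplane(C,q,.036)[:,:2]*1000; e=[p[2]-p[1],p[3]-p[0]]
    print(p.mean(0).round(1),[np.linalg.norm(p[i]-p[i-1]).round(1) for i in range(4)],[np.degrees(np.arctan2(v[1],v[0])).round(1) for v in e])
E
```

```text
[[ 444.7 -290.7   14.9]
 [ 404.4 -325.7   25.1]
 [ 342.4 -251.3   34.2]
 [ 383.8 -220.8   46.1]] [ 393.8 -272.1   30.1]
[ 394.4 -270.8] [np.float64(96.0), np.float64(53.0), np.float64(97.0), np.float64(49.0)] [np.float64(131.5), np.float64(133.9)]
[ 393.8 -271.9] [np.float64(98.7), np.float64(51.1), np.float64(96.4), np.float64(51.8)] [np.float64(130.3), np.float64(129.9)]
```

```bash
python3 - <<'E'
from h import *
plan((.394,-.2717,.07),np.radians(-139.9))
E
```

```text
turn/90 [-0.047  0.001  0.001] rows>= 0.6 shift/25mm [3.87 0.45 0.42]
now [ 0.3948 -0.2565  0.1668] jaw yaw -144.1 tilt 0.13 q7 -2.02 t 24.83
```

play_rows(
  targets=[
    {"claw": 0, "linear": [0, 0.3, 0.3], "rotation": [-0.047, 0.001, 0.001]},
    {"claw": 0, "linear": [0.6, 0.2, 0.2], "rotation": [0, 0, 0]},
    {"claw": 0, "linear": [1, 0, 0], "rotation": [0, 0, 0]},
    {"claw": 0, "linear": [1, 0, 0], "rotation": [0, 0, 0]},
    {"claw": 0, "linear": [1, 0, 0], "rotation": [0, 0, 0]},
    {"claw": 0, "linear": [0, 0, 0], "rotation": [0, 0, 0]},
    {"claw": 0, "linear": [0, 0, 0], "rotation": [0, 0, 0]},
  ],
)

```text
time: 25.42
position: [0.4016, -0.2679, 0.0775]
tool_rot: [1.807, 0.679, -1.791]
ft_force: [-0.1, -0.9, -0.5]
grip_width: 1.001
```

```bash
python3 - <<'E'
from h import *
plan((.394,-.2717,.008),np.radians(-139.9))
E
```

```text
turn/90 [ 0.015 -0.004 -0.003] rows>= 0.2 shift/25mm [ 2.78 -0.08  0.33]
now [ 0.4016 -0.2679  0.0775] jaw yaw -138.5 tilt 0.49 q7 -1.81 t 25.42
```

play_rows(
  targets=[
    {"claw": 0, "linear": [0.2, 0, 0.3], "rotation": [0.015, -0.004, -0.003]},
    {"claw": 0, "linear": [0.8, 0, 0.1], "rotation": [0, 0, 0]},
    {"claw": 0, "linear": [0.9, 0, 0], "rotation": [0, 0, 0]},
    {"claw": 0, "linear": [0.6, 0, 0], "rotation": [0, 0, 0]},
    {"claw": 0, "linear": [0, 0, 0], "rotation": [0, 0, 0]},
  ],
)

```text
time: 25.83
position: [0.4009, -0.276, 0.0199]
tool_rot: [1.822, 0.656, -1.803]
ft_force: [-1.0, 1.1, -0.1]
grip_width: 1.0
```

```bash
python3 - <<'E'
from h import *
plan((.394,-.2717,.008),np.radians(-139.9))
E
```

```text
turn/90 [ 0.001 -0.005 -0.006] rows>= 0.1 shift/25mm [ 0.48 -0.31  0.1 ]
now [ 0.4009 -0.276   0.0199] jaw yaw -139.8 tilt 0.7 q7 -1.74 t 25.83
```

play_rows(
  targets=[
    {"claw": 0, "linear": [0.2, -0.3, 0.1], "rotation": [0.001, -0.005, -0.006]},
    {"claw": 0, "linear": [0.3, -0.1, 0], "rotation": [0, 0, 0]},
    {"claw": 0.2, "linear": [0, 0, 0], "rotation": [0, 0, 0]},
    {"claw": 0.2, "linear": [0, 0, 0], "rotation": [0, 0, 0]},
    {"claw": 0.2, "linear": [0, 0, 0], "rotation": [0, 0, 0]},
  ],
)

```text
time: 26.25
position: [0.395, -0.2708, 0.011]
tool_rot: [1.818, 0.658, -1.811]
ft_force: [1.0, 0.5, 0.2]
grip_width: 0.855
```

```bash
python3 - <<'E'
from h import *
plan((.394,-.2717,.008),np.radians(-139.9))
E
```

```text
turn/90 [-0.    -0.001 -0.003] rows>= 0.0 shift/25mm [ 0.12 -0.    0.05]
now [ 0.395  -0.2708  0.011 ] jaw yaw -139.9 tilt 0.31 q7 -1.74 t 26.25
```

play_rows(
  targets=[
    {"claw": 1, "linear": [0.08, 0, 0], "rotation": [0, -0.001, -0.003]},
    {"claw": 1, "linear": [0, 0, 0], "rotation": [0, 0, 0]},
    {"claw": 1, "linear": [0, 0, 0], "rotation": [0, 0, 0]},
    {"claw": 1, "linear": [0, 0, 0], "rotation": [0, 0, 0]},
    {"claw": 1, "linear": [0, 0, 0], "rotation": [0, 0, 0]},
    {"claw": 1, "linear": [0, 0, 0], "rotation": [0, 0, 0]},
  ],
  newtons=25,
)

```text
time: 26.75
position: [0.3963, -0.2714, 0.0103]
tool_rot: [1.818, 0.661, -1.813]
ft_force: [0.2, 0.5, -0.6]
grip_width: 0.631
```

```bash
python3 - <<'E'
from h import *
s=get_state(); print(s['grip_width']*87,s['ft_force'])
plan((.543,-.3752,.12),np.radians(-78.2)); plan((.394,-.2717,.12),np.radians(-139.9))
E
```

```text
54.907674677855205 [ 0.15076855  0.45287977 -0.61628287]
turn/90 [-0.686 -0.    -0.002] rows>= 8.6 shift/25mm [-4.39  4.89  5.26]
now [ 0.3963 -0.2714  0.0103] jaw yaw -139.9 tilt 0.18 q7 -1.74 t 26.75
turn/90 [-0.    -0.001 -0.001] rows>= 0.0 shift/25mm [-4.39 -0.05  0.08]
now [ 0.3963 -0.2714  0.0103] jaw yaw -139.9 tilt 0.18 q7 -1.74 t 26.75
```

play_rows(
  targets=[
    {"claw": 1, "linear": [-0.6, 0, 0], "rotation": [0, 0, 0]},
    {"claw": 1, "linear": [-1, 0, 0], "rotation": [0, 0, 0]},
    {"claw": 1, "linear": [-1, 0, 0], "rotation": [0, 0, 0]},
    {"claw": 1, "linear": [-1, 0, 0], "rotation": [0, 0, 0]},
    {"claw": 1, "linear": [-1, 0, 0], "rotation": [0, 0, 0]},
    {"claw": 1, "linear": [0, 0, 0], "rotation": [-0.077, 0, 0]},
    {"claw": 1, "linear": [0, 0, 0], "rotation": [-0.077, 0, 0]},
    {"claw": 1, "linear": [0, 0, 0], "rotation": [-0.077, 0, 0]},
    {"claw": 1, "linear": [0, 0, 0], "rotation": [-0.077, 0, 0]},
    {"claw": 1, "linear": [0, 0, 0], "rotation": [-0.077, 0, 0]},
  ],
)

```text
time: 27.58
position: [0.3939, -0.271, 0.1299]
tool_rot: [1.392, 1.081, -1.391]
ft_force: [-0.1, 0.3, -0.8]
grip_width: 0.631
```

play_rows(
  targets=[
    {"claw": 1, "linear": [0, 0, 0], "rotation": [-0.077, 0, 0]},
    {"claw": 1, "linear": [0, 0, 0], "rotation": [-0.077, 0, 0]},
    {"claw": 1, "linear": [0, 0, 0], "rotation": [-0.077, 0, 0]},
    {"claw": 1, "linear": [0, 0.5, 0.5], "rotation": [-0.07, 0, 0]},
    {"claw": 1, "linear": [0, 0.9, 1], "rotation": [0, 0, 0]},
    {"claw": 1, "linear": [0, 0.9, 1], "rotation": [0, 0, 0]},
    {"claw": 1, "linear": [0, 0.9, 1], "rotation": [0, 0, 0]},
    {"claw": 1, "linear": [0, 0.9, 1], "rotation": [0, 0, 0]},
    {"claw": 1, "linear": [0, 0, 0], "rotation": [0, 0, 0]},
    {"claw": 1, "linear": [0, 0, 0], "rotation": [0, 0, 0]},
  ],
)

```text
time: 28.42
position: [0.5223, -0.3571, 0.1234]
tool_rot: [1.026, 1.327, -1.022]
ft_force: [-0.7, -0.0, -1.5]
grip_width: 0.632
```

```bash
python3 - <<'E'
from h import *
s=get_state(); print(s['grip_width']*87,s['ft_force'])
plan((.543,-.3752,.08),np.radians(-78.2))
E
```

```text
54.94910317559253 [-0.68642152 -0.02472823 -1.5407062 ]
turn/90 [ 0.029 -0.006  0.003] rows>= 0.4 shift/25mm [1.74 0.66 0.88]
now [ 0.5223 -0.3571  0.1234] jaw yaw -75.6 tilt 0.55 q7 -0.55 t 28.42
```

play_rows(
  targets=[
    {"claw": 1, "linear": [0, 0.4, 0.5], "rotation": [0.029, -0.006, 0.003]},
    {"claw": 1, "linear": [0.5, 0.4, 0.5], "rotation": [0, 0, 0]},
    {"claw": 1, "linear": [0.8, 0, 0], "rotation": [0, 0, 0]},
    {"claw": 1, "linear": [0.8, 0, 0], "rotation": [0, 0, 0]},
    {"claw": 1, "linear": [0, 0, 0], "rotation": [0, 0, 0]},
    {"claw": 1, "linear": [0, 0, 0], "rotation": [0, 0, 0]},
  ],
)

```text
time: 28.92
position: [0.5454, -0.3753, 0.0695]
tool_rot: [1.06, 1.3, -1.058]
ft_force: [0.4, 0.4, -1.6]
grip_width: 0.628
```

```bash
python3 - <<'E'
from h import *
plan((.5442,-.375,.0165),np.radians(-78.2))
E
```

```text
turn/90 [-0.002 -0.001 -0.   ] rows>= 0.0 shift/25mm [ 2.12 -0.05 -0.02]
now [ 0.5454 -0.3753  0.0695] jaw yaw -78.4 tilt 0.1 q7 -0.55 t 28.92
```

play_rows(
  targets=[
    {"claw": 1, "linear": [0.6, 0, 0], "rotation": [-0.002, -0.001, 0]},
    {"claw": 1, "linear": [0.7, 0, 0], "rotation": [0, 0, 0]},
    {"claw": 1, "linear": [0.5, 0, 0], "rotation": [0, 0, 0]},
    {"claw": 1, "linear": [0, 0, 0], "rotation": [0, 0, 0]},
    {"claw": 1, "linear": [0, 0, 0], "rotation": [0, 0, 0]},
  ],
)

```text
time: 29.33
position: [0.5461, -0.3749, 0.0299]
tool_rot: [1.058, 1.294, -1.052]
ft_force: [0.3, -0.6, -0.2]
grip_width: 0.624
```

```bash
python3 - <<'E'
from h import *
print(get_state()['ft_force']);plan((.5442,-.375,.0165),np.radians(-78.2))
E
```

```text
[ 0.3111215  -0.58185135 -0.1761993 ]
turn/90 [ 0.     0.001 -0.004] rows>= 0.1 shift/25mm [ 0.53 -0.08 -0.01]
now [ 0.5461 -0.3749  0.0299] jaw yaw -78.2 tilt 0.4 q7 -0.53 t 29.33
```

play_rows(
  targets=[
    {"claw": 1, "linear": [0.35, -0.08, 0], "rotation": [0, 0.001, -0.004]},
    {"claw": 1, "linear": [0.25, 0, 0], "rotation": [0, 0, 0]},
    {"claw": 1, "linear": [0, 0, 0], "rotation": [0, 0, 0]},
    {"claw": 1, "linear": [0, 0, 0], "rotation": [0, 0, 0]},
  ],
)

```text
time: 29.67
position: [0.5455, -0.3763, 0.0171]
tool_rot: [1.056, 1.295, -1.054]
ft_force: [0.5, 0.1, -1.6]
grip_width: 0.63
```

```bash
python3 - <<'E'
from h import *
print(get_state()['ft_force']);plan((.5442,-.375,.0165),np.radians(-78.2))
E
```

```text
[ 0.49184943  0.09161827 -1.56046624]
turn/90 [ 0.     0.002 -0.002] rows>= 0.0 shift/25mm [ 0.02 -0.04 -0.06]
now [ 0.5455 -0.3763  0.0171] jaw yaw -78.2 tilt 0.26 q7 -0.52 t 29.67
```

play_rows(
  targets=[
    {"claw": 1, "linear": [0.04, -0.05, -0.06], "rotation": [0, 0.002, -0.002]},
    {"claw": 0, "linear": [0, 0, 0], "rotation": [0, 0, 0]},
    {"claw": 0, "linear": [0, 0, 0], "rotation": [0, 0, 0]},
    {"claw": 0, "linear": [0, 0, 0], "rotation": [0, 0, 0]},
    {"claw": 0, "linear": [0, 0, 0], "rotation": [0, 0, 0]},
    {"claw": 0, "linear": [-0.4, 0, 0], "rotation": [0, 0, 0]},
    {"claw": 0, "linear": [-0.8, 0, 0], "rotation": [0, 0, 0]},
    {"claw": 0, "linear": [-1, 0, 0], "rotation": [0, 0, 0]},
    {"claw": 0, "linear": [-1, 0, 0], "rotation": [0, 0, 0]},
    {"claw": 0, "linear": [-1, 0, 0], "rotation": [0, 0, 0]},
  ],
)

```text
time: 30.5
position: [0.5408, -0.3732, 0.1222]
tool_rot: [1.056, 1.31, -1.06]
ft_force: [0.3, -0.2, 0.6]
grip_width: 0.994
```

play_rows(
  targets=[
    {"claw": 0, "linear": [-1, -0.5, 0], "rotation": [0, 0, 0]},
    {"claw": 0, "linear": [-1, -1, 0], "rotation": [0, 0, 0]},
    {"claw": 0, "linear": [-0.3, -1, 0], "rotation": [0, 0, 0]},
    {"claw": 0, "linear": [0, -0.5, 0], "rotation": [0, 0, 0]},
    {"claw": 0, "linear": [0, 0, 0], "rotation": [0, 0, 0]},
    {"claw": 0, "linear": [0, 0, 0], "rotation": [0, 0, 0]},
  ],
)

```text
time: 31.0
position: [0.4694, -0.3916, 0.1938]
tool_rot: [1.057, 1.294, -1.053]
ft_force: [0.6, -0.0, -0.4]
grip_width: 1.002
```

```bash
python3 - <<'E'
from h import *
s,im=snap('bchk'); cv2.imwrite('pics/bchk2.png',cv2.convertScaleAbs(im[:250],alpha=1.5)); C=cam('wrist',s)
plan((.64,-.126,.16),np.radians(-78.2))
m=mask(im,lambda h,s,v:(s>100)&(h<20)); m[238:]=0
for nm,m,z in(('white',mask(im,lambda h,s,v:(s<70)&(v>70)),.006),('dark',mask(im,'dark'),.006),('cork',mask(im,lambda h,s,v:(s>125)&(v<125)&(h<20)),.042)):
    m[238:]=0; m=cv2.morphologyEx(m,cv2.MORPH_OPEN,np.ones((3,3))) if nm!='cork' else cv2.morphologyEx(m,cv2.MORPH_CLOSE,np.ones((5,5)))
    for c in blobs(m,600): 
        r=cv2.minAreaRect(onplane(C,c.reshape(-1,2),z)[:,:2].astype(np.float32)*1000); print(nm,cv2.boundingRect(c),np.round(r[0],1),np.round(r[1],1),round(r[2],1))
E
```

```text
turn/90 [ 0.     0.002 -0.003] rows>= 0.0 shift/25mm [ 1.34  8.86 -9.01]
now [ 0.4693 -0.3917  0.1935] jaw yaw -78.2 tilt 0.31 q7 -0.54 t 31.05
white (590, 140, 50, 65) [ 536.6 -721. ] [78.1 53.7] 27.9
white (279, 42, 84, 127) [ 543.  -375.9] [129.9  85.9] 11.4
white (16, 17, 111, 169) [ 487.4 -107.3] [ 91.  150.9] 74.0
dark (0, 43, 91, 135) [479.7 -88.2] [ 92.8 151.1] 85.9
cork (291, 54, 57, 105) [ 543.1 -374.9] [95.9 52.8] 11.9
cork (16, 38, 66, 105) [ 503.5 -126.6] [ 47.1 100.7] 68.3
```

View pics/bchk2.png

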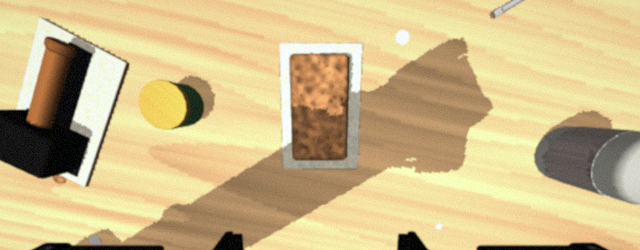

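The block is centred on its outline: block at (543.1, −374.9), board at (543.0, −375.9), angles 11.9° and 11.4°. The jar stands untouched. Next is the tin.

play_rows(
  targets=[
    {"claw": 0, "linear": [0, 0.8, -0.8], "rotation": [0, 0.002, -0.003]},
    {"claw": 0, "linear": [0, 1, -1], "rotation": [0, 0, 0]},
    {"claw": 0, "linear": [0, 1, -1], "rotation": [0, 0, 0]},
    {"claw": 0, "linear": [0, 1, -1], "rotation": [0, 0, 0]},
    {"claw": 0, "linear": [0, 1, -1], "rotation": [0, 0, 0]},
    {"claw": 0, "linear": [0, 1, -1], "rotation": [0, 0, 0]},
    {"claw": 0, "linear": [0, 1, -1], "rotation": [0, 0, 0]},
    {"claw": 0, "linear": [0.5, 1, -1], "rotation": [0, 0, 0]},
    {"claw": 0, "linear": [0.6, 0.8, -0.9], "rotation": [0, 0, 0]},
    {"claw": 0, "linear": [0, 0, 0], "rotation": [0, 0, 0]},
  ],
)

```text
time: 31.88
position: [0.6469, -0.112, 0.15]
tool_rot: [1.049, 1.317, -1.057]
ft_force: [-0.1, 1.9, -0.4]
grip_width: 0.999
```

play_rows(
  targets=[
    {"claw": 0, "linear": [0, 0, 0], "rotation": [0, 0, 0]},
  ],
)

```text
time: 31.97
position: [0.6475, -0.1088, 0.1475]
tool_rot: [1.044, 1.322, -1.056]
ft_force: [-0.7, -1.5, 0.5]
grip_width: 1.004
```

```bash
cat > tin.py <<'E'
from h import *
s,im=snap('tin'); C=cam('wrist',s)
plan((.64,-.126,.16),np.radians(-78.2))
m=mask(im,lambda h,s,v:(s<60)&(v>60)); m[238:]=0; m=cv2.morphologyEx(m,cv2.MORPH_OPEN,np.ones((5,5)))
for c in blobs(m,800):
    print(cv2.boundingRect(c),centroid(c).round(1),(onplane(C,centroid(c),.045)[0]*1000).round(1),[(np.round(v,1)) for v in cv2.minAreaRect(onplane(C,c.reshape(-1,2),.045)[:,:2].astype(np.float32)*1000)])
cv2.imwrite('pics/tin2.png',cv2.convertScaleAbs(im[:330],alpha=1.5))
E
python3 tin.py
```

```text
turn/90 [ 0.008 -0.007  0.011] rows>= 0.2 shift/25mm [-0.53 -0.44  0.69]
now [ 0.6473 -0.1069  0.1467] jaw yaw -77.4 tilt 1.15 q7 -1.04 t 32.02
(307, 173, 66, 63) [339.5 203.9] [ 643.7 -125.5   45. ] [array([ 642.7, -125.8]), array([57.8, 57.6]), np.float64(12.6)]
(6, 32, 150, 154) [83.  95.7] [687.5  96.2  45. ] [array([672.9,  99.2]), array([114.3,  97.2]), np.float64(87.5)]
(21, 0, 421, 80) [299.1  25.1] [774.2 -62.9  45. ] [array([753. , -15.5]), array([ 54. , 309.5]), np.float64(12.4)]
```

View pics/tin2.png

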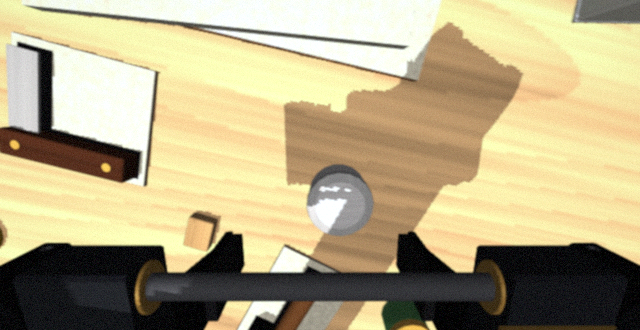

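The tin lid is at columns 307–373, rows 172–236, centre (340,204). The tour triangulation put it at (641, −126, lid height 44), which agrees.

```bash
python3 - <<'E'
from h import *
plan((.6415,-.1257,.008),np.radians(-78.2))
E
```

```text
turn/90 [ 0.008 -0.007  0.011] rows>= 0.2 shift/25mm [ 5.55 -0.38  0.69]
now [ 0.6473 -0.1069  0.1467] jaw yaw -77.4 tilt 1.15 q7 -1.04 t 32.02
```

play_rows(
  targets=[
    {"claw": 0, "linear": [0, -0.3, 0.6], "rotation": [0.008, -0.007, 0.011]},
    {"claw": 0, "linear": [0.4, -0.1, 0.3], "rotation": [0, 0, 0]},
    {"claw": 0, "linear": [1, 0, 0], "rotation": [0, 0, 0]},
    {"claw": 0, "linear": [1, 0, 0], "rotation": [0, 0, 0]},
    {"claw": 0, "linear": [0.7, 0, 0], "rotation": [0, 0, 0]},
    {"claw": 0, "linear": [0, 0, 0], "rotation": [0, 0, 0]},
    {"claw": 0, "linear": [0, 0, 0], "rotation": [0, 0, 0]},
  ],
)

```text
time: 32.6
position: [0.6404, -0.1384, 0.0631]
tool_rot: [1.059, 1.297, -1.064]
ft_force: [0.1, -0.6, 0.7]
grip_width: 0.999
```

```bash
python3 - <<'E'
from h import *
plan((.6415,-.1257,.008),np.radians(-78.2))
E
```

```text
turn/90 [-0.004  0.001  0.002] rows>= 0.1 shift/25mm [ 2.2   0.15 -0.49]
now [ 0.6404 -0.1384  0.0631] jaw yaw -78.6 tilt 0.17 q7 -0.98 t 32.6
```

play_rows(
  targets=[
    {"claw": 0, "linear": [0, 0.1, -0.4], "rotation": [-0.004, 0.001, 0.002]},
    {"claw": 0, "linear": [0.2, 0.05, -0.15], "rotation": [0, 0, 0]},
    {"claw": 0, "linear": [0, 0, 0], "rotation": [0, 0, 0]},
    {"claw": 0, "linear": [0, 0, 0], "rotation": [0, 0, 0]},
  ],
)

```text
time: 32.93
position: [0.6428, -0.1247, 0.0606]
tool_rot: [1.06, 1.295, -1.055]
ft_force: [-0.7, 0.1, 0.7]
grip_width: 1.0
```

```bash
python3 - <<'E'
from h import *
plan((.6415,-.1257,.008),np.radians(-78.2))
E
```

```text
turn/90 [-0.002  0.    -0.003] rows>= 0.0 shift/25mm [ 2.1  -0.06  0.03]
now [ 0.6428 -0.1247  0.0606] jaw yaw -78.3 tilt 0.24 q7 -1.0 t 32.93
```

play_rows(
  targets=[
    {"claw": 0, "linear": [0.6, -0.05, 0.03], "rotation": [-0.002, 0, -0.003]},
    {"claw": 0, "linear": [0.8, 0, 0], "rotation": [0, 0, 0]},
    {"claw": 0, "linear": [0.6, 0, 0], "rotation": [0, 0, 0]},
    {"claw": 0.1, "linear": [0, 0, 0], "rotation": [0, 0, 0]},
    {"claw": 0.1, "linear": [0, 0, 0], "rotation": [0, 0, 0]},
  ],
)

```text
time: 33.35
position: [0.6446, -0.125, 0.01]
tool_rot: [1.055, 1.296, -1.05]
ft_force: [0.4, 0.1, 1.4]
grip_width: 0.933
```

```bash
python3 - <<'E'
from h import *
print(get_state()['ft_force']);plan((.6415,-.1257,.008),np.radians(-78.2))
E
```

```text
[0.41777438 0.07953923 1.43211422]
turn/90 [ 0.002  0.001 -0.003] rows>= 0.1 shift/25mm [ 0.08 -0.13  0.  ]
now [ 0.6446 -0.125   0.01  ] jaw yaw -78.0 tilt 0.33 q7 -0.97 t 33.35
```

play_rows(
  targets=[
    {"claw": 0.1, "linear": [0.05, -0.13, 0], "rotation": [0.002, 0.001, -0.003]},
    {"claw": 1, "linear": [0, 0, 0], "rotation": [0, 0, 0]},
    {"claw": 1, "linear": [0, 0, 0], "rotation": [0, 0, 0]},
    {"claw": 1, "linear": [0, 0, 0], "rotation": [0, 0, 0]},
    {"claw": 1, "linear": [0, 0, 0], "rotation": [0, 0, 0]},
    {"claw": 1, "linear": [0, 0, 0], "rotation": [0, 0, 0]},
  ],
  newtons=30,
)

```text
time: 33.85
position: [0.6426, -0.1267, 0.0113]
tool_rot: [1.057, 1.296, -1.054]
ft_force: [0.5, 0.4, -1.9]
grip_width: 0.664
```

```bash
python3 - <<'E'
from h import *
s=get_state(); print(s['grip_width']*87,s['ft_force'])
plan((.4045,.296,.13),np.radians(-60)); plan((.6415,-.1257,.15),np.radians(-78.2))
E
```

```text
57.77606015115698 [ 0.52540322  0.37690117 -1.89843034]
turn/90 [-0.202  0.002 -0.002] rows>= 2.5 shift/25mm [ -4.75   0.21 -19.4 ]
now [ 0.6426 -0.1267  0.0113] jaw yaw -78.2 tilt 0.22 q7 -0.97 t 33.85
turn/90 [ 0.     0.001 -0.002] rows>= 0.0 shift/25mm [-5.55 -0.03 -0.05]
now [ 0.6426 -0.1267  0.0113] jaw yaw -78.2 tilt 0.22 q7 -0.97 t 33.85
```

play_rows(
  targets=[
    {"claw": 1, "linear": [-0.5, 0, 0], "rotation": [0, 0.001, -0.002]},
    {"claw": 1, "linear": [-1, 0, 0], "rotation": [0, 0, 0]},
    {"claw": 1, "linear": [-1, 0, 0], "rotation": [-0.079, 0, 0]},
    {"claw": 1, "linear": [-1, 0, 0], "rotation": [-0.079, 0, 0]},
    {"claw": 1, "linear": [-1, 0, 0], "rotation": [-0.079, 0, 0]},
    {"claw": 1, "linear": [-0.8, 0, 0], "rotation": [-0.079, 0, 0]},
    {"claw": 1, "linear": [-0.2, 0, 0], "rotation": [-0.079, 0, 0]},
    {"claw": 1, "linear": [0, 0, 0], "rotation": [-0.079, 0, 0]},
    {"claw": 1, "linear": [0, 0, 0], "rotation": [-0.079, 0, 0]},
    {"claw": 1, "linear": [0, 0, 0], "rotation": [-0.079, 0, 0]},
  ],
)

```text
time: 34.68
position: [0.6403, -0.1259, 0.1543]
tool_rot: [0.282, 1.556, -0.283]
ft_force: [-0.2, 0.1, -1.2]
grip_width: 0.67
```

play_rows(
  targets=[
    {"claw": 1, "linear": [0, 0, 0], "rotation": [-0.079, 0, 0]},
    {"claw": 1, "linear": [0, 0, 0], "rotation": [-0.079, 0, 0]},
    {"claw": 1, "linear": [0, 0.6, -0.4], "rotation": [-0.079, 0, 0]},
    {"claw": 1, "linear": [0, 1, -0.7], "rotation": [0, 0, 0]},
    {"claw": 1, "linear": [0, 1, -0.7], "rotation": [0, 0, 0]},
    {"claw": 1, "linear": [0, 1, -0.7], "rotation": [0, 0, 0]},
    {"claw": 1, "linear": [0, 1, -0.7], "rotation": [0, 0, 0]},
    {"claw": 1, "linear": [0, 1, -0.7], "rotation": [0, 0, 0]},
    {"claw": 1, "linear": [0, 1, -0.7], "rotation": [0, 0, 0]},
    {"claw": 1, "linear": [0, 1, -0.7], "rotation": [0, 0, 0]},
  ],
)

```text
time: 35.52
position: [0.5019, 0.0595, 0.1525]
tool_rot: [-0.01, 1.574, -0.001]
ft_force: [0.5, 0.6, -2.0]
grip_width: 0.665
```

```bash
python3 - <<'E'
from h import *
s=get_state(); print(s['grip_width']*87,s['ft_force'])
plan((.405,.216,.15),0.)
E
```

```text
57.86682118419194 [ 0.48041014  0.64274458 -2.00295028]
turn/90 [ 0.004 -0.002  0.004] rows>= 0.1 shift/25mm [ 0.1   6.26 -3.88]
now [0.5019 0.0595 0.1525] jaw yaw 0.3 tilt 0.43 q7 -0.16 t 35.52
```

play_rows(
  targets=[
    {"claw": 1, "linear": [0, 1, -0.6], "rotation": [0.004, -0.002, 0.004]},
    {"claw": 1, "linear": [0, 1, -0.6], "rotation": [0, 0, 0]},
    {"claw": 1, "linear": [0, 1, -0.6], "rotation": [0, 0, 0]},
    {"claw": 1, "linear": [0, 1, -0.6], "rotation": [0, 0, 0]},
    {"claw": 1, "linear": [0, 1, -0.6], "rotation": [0, 0, 0]},
    {"claw": 1, "linear": [0, 0.3, -0.4], "rotation": [0, 0, 0]},
    {"claw": 1, "linear": [0, 0, 0], "rotation": [0, 0, 0]},
    {"claw": 1, "linear": [0, 0, 0], "rotation": [0, 0, 0]},
  ],
)

```text
time: 36.18
position: [0.4059, 0.2029, 0.1529]
tool_rot: [-0.004, 1.571, 0.009]
ft_force: [1.0, -0.8, -0.9]
grip_width: 0.664
```

```bash
python3 - <<'E'
from h import *
s,im=snap('tb'); C=cam('wrist',s); A=R.from_rotvec(s['tool_rot']).as_matrix()
print(s['grip_width']*87); plan((.4045,.296,.08),0.)
for nm,f in(('dark',lambda h,s,v:(v<48)&(s<110)),('white',lambda h,s,v:(s<70)&(v>75))):
    m=mask(im,f); m[260:]=0
    for c in blobs(m,600):
        r=cv2.minAreaRect(onplane(C,c.reshape(-1,2),.006)[:,:2].astype(np.float32)*1000); print(nm,cv2.boundingRect(c),(onplane(C,centroid(c),.006)[0]*1000).round(1),np.round(r[0],1),np.round(r[1],1),round(r[2],1))
cv2.imwrite('pics/tb2.png',cv2.convertScaleAbs(im[:330],alpha=1.5))
E
```

```text
57.8082354685268
turn/90 [ 0.005 -0.    -0.002] rows>= 0.1 shift/25mm [ 2.92  3.73 -0.06]
now [0.406  0.2026 0.1529] jaw yaw 0.4 tilt 0.19 q7 -0.51 t 36.23
dark (99, 246, 112, 14) [234.  128.8   6. ] [227. 128.] [121.8  15.4] 0.5
dark (429, 231, 114, 29) [580.3 132.2   6. ] [585.6 140.1] [123.3  32.7] 0.5
dark (287, 54, 67, 71) [404.7 296.8   6. ] [404.7 295.9] [61.5 61.3] 56.7
white (262, 222, 117, 38) [405.9 140.3   6. ] [406.3 143.5] [126.   42.9] 0.5
white (509, 198, 119, 62) [677.3 164.7   6. ] [666.9 157.6] [ 66.9 117.6] 88.0
white (265, 27, 114, 121) [404.5 298.7   6. ] [405.4 296.3] [93.9 94.1] 80.8
```

View pics/tb2.png

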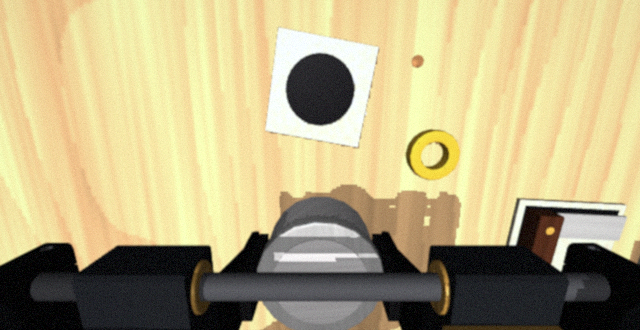

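The tin board shows at columns 265–379, rows 27–148. The outline is centred at (404.8, 296.2).

play_rows(
  targets=[
    {"claw": 1, "linear": [0, 0.7, 0], "rotation": [0.005, 0, -0.002]},
    {"claw": 1, "linear": [0, 1, 0], "rotation": [0, 0, 0]},
    {"claw": 1, "linear": [0.5, 1, 0], "rotation": [0, 0, 0]},
    {"claw": 1, "linear": [0.9, 0.8, 0], "rotation": [0, 0, 0]},
    {"claw": 1, "linear": [0.9, 0.2, 0], "rotation": [0, 0, 0]},
    {"claw": 1, "linear": [0.5, 0, 0], "rotation": [0, 0, 0]},
    {"claw": 1, "linear": [0, 0, 0], "rotation": [0, 0, 0]},
    {"claw": 1, "linear": [0, 0, 0], "rotation": [0, 0, 0]},
  ],
)

```text
time: 36.9
position: [0.4192, 0.2883, 0.0816]
tool_rot: [0.019, 1.564, -0.019]
ft_force: [-0.0, -0.5, -1.4]
grip_width: 0.665
```

```bash
python3 - <<'E'
from h import *
plan((.4048,.2962,.0173),0.)
E
```

```text
turn/90 [-0.015  0.004  0.   ] rows>= 0.2 shift/25mm [ 2.57  0.32 -0.58]
now [0.4192 0.2883 0.0816] jaw yaw -1.4 tilt 0.4 q7 -0.68 t 36.9
```

play_rows(
  targets=[
    {"claw": 1, "linear": [0, 0.3, -0.5], "rotation": [-0.015, 0.004, 0]},
    {"claw": 1, "linear": [0.5, 0.1, -0.4], "rotation": [0, 0, 0]},
    {"claw": 1, "linear": [0.8, 0, -0.1], "rotation": [0, 0, 0]},
    {"claw": 1, "linear": [0.6, 0, 0], "rotation": [0, 0, 0]},
    {"claw": 1, "linear": [0, 0, 0], "rotation": [0, 0, 0]},
    {"claw": 1, "linear": [0, 0, 0], "rotation": [0, 0, 0]},
  ],
)

```text
time: 37.4
position: [0.3973, 0.2996, 0.0395]
tool_rot: [0.007, 1.564, 0.002]
ft_force: [0.6, 1.0, -1.0]
grip_width: 0.668
```

```bash
python3 - <<'E'
from h import *
plan((.4048,.2962,.0173),0.)
E
```

```text
turn/90 [-0.002  0.005 -0.004] rows>= 0.1 shift/25mm [ 0.89 -0.14  0.3 ]
now [0.3973 0.2996 0.0395] jaw yaw -0.2 tilt 0.54 q7 -0.71 t 37.4
```

play_rows(
  targets=[
    {"claw": 1, "linear": [0.2, -0.12, 0.2], "rotation": [-0.002, 0.005, -0.004]},
    {"claw": 1, "linear": [0.4, -0.03, 0.05], "rotation": [0, 0, 0]},
    {"claw": 1, "linear": [0.1, 0, 0], "rotation": [0, 0, 0]},
    {"claw": 1, "linear": [0, 0, 0], "rotation": [0, 0, 0]},
    {"claw": 1, "linear": [0, 0, 0], "rotation": [0, 0, 0]},
  ],
)

```text
time: 37.82
position: [0.4073, 0.2969, 0.025]
tool_rot: [0.004, 1.567, 0.002]
ft_force: [0.4, 0.1, -2.1]
grip_width: 0.665
```

```bash
python3 - <<'E'
from h import *
plan((.4048,.2962,.0173),0.)
E
```

```text
turn/90 [-0.001  0.003 -0.002] rows>= 0.0 shift/25mm [ 0.31 -0.03 -0.1 ]
now [0.4073 0.2969 0.025 ] jaw yaw -0.1 tilt 0.31 q7 -0.69 t 37.82
```

play_rows(
  targets=[
    {"claw": 1, "linear": [0.15, -0.03, -0.1], "rotation": [-0.001, 0.003, -0.002]},
    {"claw": 1, "linear": [0.25, 0, -0.05], "rotation": [0, 0, 0]},
    {"claw": 1, "linear": [0.05, 0, 0], "rotation": [0, 0, 0]},
    {"claw": 1, "linear": [0, 0, 0], "rotation": [0, 0, 0]},
  ],
)

```text
time: 38.15
position: [0.4051, 0.2972, 0.0162]
tool_rot: [0.001, 1.569, 0.002]
ft_force: [0.5, -0.4, -2.3]
grip_width: 0.664
```

```bash
python3 - <<'E'
from h import *
print(get_state()['ft_force']);plan((.4048,.2962,.0173),0.)
E
```

```text
[ 0.45734764 -0.35563071 -2.28043224]
turn/90 [ 0.001  0.001 -0.001] rows>= 0.0 shift/25mm [-0.04 -0.04 -0.01]
now [0.4051 0.2972 0.0162] jaw yaw 0.1 tilt 0.16 q7 -0.69 t 38.15
```

play_rows(
  targets=[
    {"claw": 1, "linear": [0.08, -0.03, 0], "rotation": [0, 0, 0]},
    {"claw": 1, "linear": [0, 0, 0], "rotation": [0, 0, 0]},
    {"claw": 0, "linear": [0, 0, 0], "rotation": [0, 0, 0]},
    {"claw": 0, "linear": [0, 0, 0], "rotation": [0, 0, 0]},
    {"claw": 0, "linear": [0, 0, 0], "rotation": [0, 0, 0]},
    {"claw": 0, "linear": [0, 0, 0], "rotation": [0, 0, 0]},
    {"claw": 0, "linear": [0, 0, 0], "rotation": [0, 0, 0]},
    {"claw": 0, "linear": [-0.4, 0, 0], "rotation": [0, 0, 0]},
    {"claw": 0, "linear": [-0.8, 0, 0], "rotation": [0, 0, 0]},
    {"claw": 0, "linear": [-1, 0, 0], "rotation": [0, 0, 0]},
  ],
)

```text
time: 38.98
position: [0.4011, 0.2948, 0.0675]
tool_rot: [-0.005, 1.577, -0.001]
ft_force: [0.1, 0.8, -0.1]
grip_width: 0.995
```

play_rows(
  targets=[
    {"claw": 0, "linear": [-1, 0, 0], "rotation": [0, 0, 0]},
    {"claw": 0, "linear": [-1, 0, 0], "rotation": [0, 0, 0]},
    {"claw": 0, "linear": [-1, -0.5, 0.3], "rotation": [0, 0, 0]},
    {"claw": 0, "linear": [-1, -1, 0.5], "rotation": [0, 0, 0]},
    {"claw": 0, "linear": [-0.3, -1, 0.5], "rotation": [0, 0, 0]},
    {"claw": 0, "linear": [0, -0.5, 0.3], "rotation": [0, 0, 0]},
    {"claw": 0, "linear": [0, 0, 0], "rotation": [0, 0, 0]},
    {"claw": 0, "linear": [0, 0, 0], "rotation": [0, 0, 0]},
  ],
)

```text
time: 39.65
position: [0.4454, 0.2204, 0.1924]
tool_rot: [-0.0, 1.565, 0.008]
ft_force: [0.5, 0.0, 1.0]
grip_width: 1.0
```

```bash
python3 - <<'E'
from h import *
s,im=snap('tchk'); C=cam('wrist',s); plan((.60,-.11,.24),np.radians(73.9))
g=im[:240]; t=get_image('top'); cv2.imwrite('pics/top1.png',t)
cv2.imwrite('pics/fin.png',cv2.convertScaleAbs(np.vstack([g,t[90:300]]),alpha=1.5))
for nm,f,z in(('white',lambda h,s,v:(s<70)&(v>60),.006),('dark',lambda h,s,v:(v<45)&(s<110),.006)):
    m=mask(im,f); m[238:]=0
    for c in blobs(m,100):
        r=cv2.minAreaRect(onplane(C,c.reshape(-1,2),z)[:,:2].astype(np.float32)*1000); print(nm,cv2.boundingRect(c),np.round(r[0],1),np.round(r[1],1),round(r[2],1))
print(project(C,[[.4048,.2962,.051]]))
E
```

```text
turn/90 [-0.817  0.005 -0.   ] rows>= 10.3 shift/25mm [ -1.91  -9.61 -10.98]
now [0.4453 0.2204 0.1922] jaw yaw 0.3 tilt 0.44 q7 -0.51 t 39.7
white (588, 223, 52, 15) [799.8 159.1] [62.1 18. ] 0.2
white (454, 203, 102, 35) [665.5 170.9] [115.9  42.8] 0.2
white (589, 111, 15, 14) [743.6 289.3] [14.9 13.6] 0.3
white (235, 55, 97, 104) [405.8 295.9] [93.1 94.6] 80.6
dark (477, 210, 71, 7) [672.4 178.6] [ 6.6 84.1] 87.7
[[276.06270157 109.19545244]]
```

No more pictures can be viewed, so I'll make the remaining checks numerically.

```bash
python3 - <<'E'
from h import *
im,C=load('tchk'); g=cv2.GaussianBlur(cv2.cvtColor(im,cv2.COLOR_BGR2GRAY),(3,3),0)[40:175,220:350]
c=cv2.HoughCircles(g,cv2.HOUGH_GRADIENT_ALT,1,5,param1=80,param2=.6,minRadius=22,maxRadius=42)
if c is not None:
    for x,y,r in c[0]: print('circle',(x+220,y+40,r),[ (onplane(C,(x+220,y+40),z)[0,:2]*1000).round(1) for z in(.051,.006)])
a,b=cv2.imread('pics/top0.png'),cv2.imread('pics/top1.png')
T=cam('top')
for n,t in(('before',a),('after',b)):
    m=mask(t,lambda h,s,v:(h>14)&(h<26)&(s>135)&(v>70)); m[:170]=0;m[225:]=0;m[:,:410]=0;m[:,460:]=0
    for q in blobs(m,40): print('jar',n,centroid(q).round(1))
for nm,f,win in(('white',lambda h,s,v:(s<60)&(v>110),None),('orange',lambda h,s,v:(h<16)&(s>110)&(v>60),None),('dark',lambda h,s,v:v<45,None)):
    m=mask(b,f)
    for q in blobs(m,100):
        x,y,w,h=cv2.boundingRect(q)
        if 340<x<420 and 170<y<260 or 170<x<235 and 225<y<280: print(nm,(x,y,w,h),[np.round(v,1) for v in cv2.minAreaRect(onplane(T,q.reshape(-1,2),{'white':.006,'orange':.0285,'dark':.051}[nm])[:,:2].astype(np.float32)*1000)])
E
```

```text
circle (np.float32(278.0), np.float32(108.0), np.float32(32.798775)) [array([406.6, 297.3]), array([401.1, 297. ])]
jar before [436.1 199.2]
jar after [436.1 199.3]
white (352, 180, 54, 72) [array([ 488.2, -108.2]), array([ 91. , 151.1]), np.float64(73.9)]
orange (374, 185, 17, 36) [array([ 513.7, -114.1]), array([20.3, 83.1]), np.float64(74.1)]
dark (358, 218, 33, 29) [array([446.7, -93.3]), array([62.3, 50.8]), np.float64(73.5)]
```

```bash
python3 -c "
from bench import *
s=get_state(); print(s['time'],s['grip_width'],s['position']); print(close_job())"
```

```text
39.75 0.9981935111708766 [0.44468907 0.22105286 0.19160298]
the job is handed in; nothing more can be done
None
```

All four tools are back on their shadow boards, placed in the order you listed them and released. I handed the job in at 39.8 s, with the gripper open and clear of everything at 0.19 m.

These are the last checks against the outlines:

| Tool | Position off its outline | Notes |
|---|---|---|
| Square | under 1 mm | turned the same way to about 0.3° |
| Block | about 1 mm or less | turned the same way to about 0.5° |
| Tin | about 2 mm | not viewed after placing |
| Mallet | about 2–3 mm | turned the same way to about 1–2° |

- **Jar:** it showed at the same spot in the top camera before and after (to 0.1 px).
- **Mallet:** the readings disagree a little. The arm's pose at release put it within 1 mm, while the wrist and top cameras showed about 2 mm sideways and 1.5–4 mm along the handle. I left it there because the arm's own accuracy is no better than that.
- **Final picture:** the 16-picture limit was reached before it could be viewed. The final tin, mallet and jar figures therefore come from image measurements only.
- **Heights:** for the block I could only measure height over a short baseline, so it was rough: 30 mm on average against the stated 36 mm. For the square's board, the top and side views gave a useless height, so I used the stated 6 mm.

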